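Set up padlock bodies with gauge pins under the magnifier

ROBOT

A 7-joint arm with a two-finger parallel gripper is mounted at the origin on the work surface. World frame = base frame: x ahead of the robot, y to its left, z up, the work surface at z = 0. Lengths are in m, angles in rad, forces in N, time in s.
With the tool pointing down it reaches from about 0.35 to 0.9 m from the base axis. Payload 8.1 kg.
Tool frame: the origin (TCP) lies at the very end of the fingers, on their centre line; the grasp point (between the pads) lies 19 mm behind it (grip_point_offset is the z of the grasp point in the tool frame, in m); z points along the fingers, y is the line along which they close (so a half turn about z gives the same grasp; the last joint's range is limited). The gripper opens to 85 mm and grips with 20 to 120 N. Pads are 22 mm wide; open, the fingers measure 114 mm over their backs; the gripper's body (76 mm by 85 mm) begins 54 mm behind the grasp point. The pads swing forward as they close: fully open they stand 13 mm farther back than shut.
Start: joints at [1.236, 0.434, 0.025, 1.573, -0.012, 1.134, -0.075], TCP at [0.144, -0.608, 0.231] pointing down, gripper open.
Joint ranges: [-2.62, 2.62], [-0.44, 2.09], [-1.27, 1.32], [0.08, 2.57], [-1.32, 4.46], [0.12, 2], [-2.74, 2.74]. Speed limits (rad/s): [2.22, 2.22, 3.01, 3.01, 3.14, 3.14, 3.14].

INTERFACE

Orientations are given as a rotation vector (axis times angle).
In Python, from station import state, snapshot, hand_in, grip_point_offset gives the robot as it stands.
- The arm moves only by the shell command python3 -m pendant 'ROWS' [FORCE]. ROWS is JSON, a list of rows, each an object with "delta_pos": the shift along the tool's x, y, z in units of 3 cm (1.0 is 3 cm), a list of three; "angular": the turn, a rotation vector about the tool's x, y, z in units of 4 degrees (1.0 is 4 degrees), a list of three; "hand": the opening, from 0 (shut) to 1 (fully open). In form: [{"delta_pos": [dx, dy, dz], "angular": [rx, ry, rz], "hand": hand}, ...]. A call has 1 to 20 rows; each row shifts and turns the commanded pose from where the row before left it, along the tool's axes as they then stand; what a row does not reach is not made up. A row lasts 1/12 s, in which the tool goes at most 41.7 mm and 7.16 degrees, less where a joint would pass 70% of its speed; a pose out of reach is approached as far as the arm can. A call with a number of a shift or a turn outside -1 to 1 is refused whole. A call with a gripper value outside its range is refused whole. The fingers move at their own pace and stop on an object; FORCE is the grip in N (left out, the last holds). Time passes only in rows, so rows that do not move let the fingers close. It gives the time, the measured TCP pose, the force, the opening and the grip force at its end, in the units of the state.
- state(): the state, without advancing time (a new reading comes with each control period).
- snapshot(name): name is "scene" or "top" or "wrist"; returns a dict with "img" (480x640x3 uint8, red, green, blue), "intrinsics" (3x3 intrinsics, pixels), "rvec" (rotation vector, rad) and "tvec" (3), from world to camera coordinates, as OpenCV has them; the wrist camera has in their place "mount" (4x4, takes a point from camera to tool coordinates, whose origin is the TCP and whose axes are the flange's). Camera axes: x right, y down, z forward; pixel columns grow to the right and rows downward; lengths in m; the calibration is good to about 2 mm. A picture is of the moment at which its call begins: read the wrist's pose just before it. There is no depth.
- hand_in(): hands the job in; it is judged then, once.
The state is a dict: "time_s": time; "qpos": joint angles; "dq": joint speeds; "tau": joint torques, N m; "ee_pos": TCP position; "tcp_rot": TCP orientation; "force": force on the tool from outside, world axes, zero at the start; "wrist_torque": the same for the moment, N m; "grip_width": opening from 0.0 (shut) to 1.0 (fully open); "gripper_force": force on a finger pad.
Only numpy, scipy, OpenCV 4.12 (cv2) and the standard library are available. Lean on these libraries where they do the work, as an engineer would, in place of code of your own. Each camera call takes 0.05 s, during which the arm holds its last target. There are 200 camera calls.

TASK

Swing the magnifier to the left until it is well clear of the checking stand. Then seat every brass padlock body flat in a nest of the stand, bore up, and have a gauge pin from the rack fully home in the bore of each; only when all are ready, swing the magnifier back so that its lens is centred over the middle nest. Leave the other things on the counter where they are.

Things in the scene. Friction and masses are not known exactly. Their poses are not given: they have to be found in the camera images.
- stand: fixed steel checking stand, 66 mm (x) by 256 mm (y); origin under the middle nest at counter level. Its three nests are in a row along its y, 85 mm apart. A post of 20 mm diameter stands at x = +120 mm of its frame, away from the robot, and carries the magnifier's arm 148 mm above the counter
- nest0 (a point): right nest of the stand: centre of its flat floor (8 mm above the counter), a pocket 46 mm (stand x) by 66 mm (stand y), with walls 10 mm high, so that a padlock body fits with 3 mm to spare on every side, its long side along the stand's y, either way round
- nest1 (a point): middle nest of the stand: centre of its flat floor (8 mm above the counter), a pocket 46 mm (stand x) by 66 mm (stand y), with walls 10 mm high, so that a padlock body fits with 3 mm to spare on every side, its long side along the stand's y, either way round
- nest2 (a point): left nest of the stand: centre of its flat floor (8 mm above the counter), a pocket 46 mm (stand x) by 66 mm (stand y), with walls 10 mm high, so that a padlock body fits with 3 mm to spare on every side, its long side along the stand's y, either way round
- magnifier (a joint): swing of the magnifier's arm about its upright post, rad: 0 = arm points along the stand's -x (towards the robot), lens over the middle nest; grows as it swings clockwise seen from above, to the robot's left; stops at 0 and 1.9. Light friction (about 0.1 N m), stays where left. Clear of the nests from about 1.2; underside 148 mm above the counter
- magnifier_pivot (a point): point on the upright hinge axis of the magnifier, 150 mm above the counter
- lens (a point): centre of the magnifier's round glass (rim 100 mm across, about 154 mm above the counter), 120 mm from the hinge axis
- magnifier_knob (a point): upright round black handle at the free end of the magnifier's arm, 22 mm in diameter, 50 mm tall (159 to 209 mm above the counter), 170 mm from the hinge axis; the point is on its axis 193 mm above the counter, at the height to grip from above
- rack: fixed wooden pin rack, 110 x 110 x 45 mm, with four holes 13 mm wide at +-33 mm in its x and y; origin at the centre of its underside
- pin0: steel gauge pin: smooth shaft 10 mm in diameter, 40 mm long, chamfered foot, under a ridged round head 18 mm in diameter, 36 mm tall (76 mm in all, 50 g). Origin at the centre of the foot, z up along the pin. At the start it stands in a hole of the rack, its head resting on the rack's top. Four alike; some will be left over
- pin1: steel gauge pin: smooth shaft 10 mm in diameter, 40 mm long, chamfered foot, under a ridged round head 18 mm in diameter, 36 mm tall (76 mm in all, 50 g). Origin at the centre of the foot, z up along the pin. At the start it stands in a hole of the rack, its head resting on the rack's top. Four alike; some will be left over
- pin2: steel gauge pin: smooth shaft 10 mm in diameter, 40 mm long, chamfered foot, under a ridged round head 18 mm in diameter, 36 mm tall (76 mm in all, 50 g). Origin at the centre of the foot, z up along the pin. At the start it stands in a hole of the rack, its head resting on the rack's top. Four alike; some will be left over
- pin3: steel gauge pin: smooth shaft 10 mm in diameter, 40 mm long, chamfered foot, under a ridged round head 18 mm in diameter, 36 mm tall (76 mm in all, 50 g). Origin at the centre of the foot, z up along the pin. At the start it stands in a hole of the rack, its head resting on the rack's top. Four alike; some will be left over
- padlock0: brass padlock body without shackle, a block 40 (x) by 60 (y) by 46 (z) mm, about 0.4 kg, standing bore up: one round blind bore in the middle of its top, 13 mm wide, 43 mm deep, slightly chamfered. Origin at the centre of the underside, z up. Two or three are present. With a pin fully home the pin's head rests on the top, its foot 6 mm above this origin
- padlock1: brass padlock body without shackle, a block 40 (x) by 60 (y) by 46 (z) mm, about 0.4 kg, standing bore up: one round blind bore in the middle of its top, 13 mm wide, 43 mm deep, slightly chamfered. Origin at the centre of the underside, z up. Two or three are present. With a pin fully home the pin's head rests on the top, its foot 6 mm above this origin
- padlock2: brass padlock body without shackle, a block 40 (x) by 60 (y) by 46 (z) mm, about 0.4 kg, standing bore up: one round blind bore in the middle of its top, 13 mm wide, 43 mm deep, slightly chamfered. Origin at the centre of the underside, z up. Two or three are present. With a pin fully home the pin's head rests on the top, its foot 6 mm above this origin
- hasp: bystander: flat brass hasp, 120 mm long, 10 mm high
- key_ring: bystander: nickel key ring, 64 mm across, with one key
- key_gauge: bystander: flat red plastic key gauge, 130 x 35 x 5 mm
There are look-alikes about, which are no part of the job. Leave any pink or turquoise look-alike of the padlock0 alone. Leave any turquoise look-alike of the padlock2 alone.

How it is judged:
By the outcome, as a careful person would: the job done as asked, in the order asked, and still so for the second after the job is handed in, with the robot touching nothing.
Of padlock0, padlock1, padlock2 only 2 to 3 are there at a start; the rules pass over those that are not, and their reading is None.
At some moment in a run one of padlock0, padlock1, padlock2 may be knocked a few centimetres aside while the robot is not near it.
Once in a run the grip may slacken for a moment while it holds something.
It also fails if it takes over 210 s, if anything falls off the work surface, if the arm or the gripper's body presses on something with over 40 N, if the wrist force passes 120 N, or if a joint passes its speed limit or range.

## Working session

There is one attempt and no reset: what is moved stays moved. The work goes in short steps, Python scripts to look and compute and a shell command to move; the robot and the scene stay as the last step left them, time stands still between calls to the robot, and variables do not carry over. Pictures are saved under pics/ and viewed, at most 17 in all, crops included, and the job is handed in when it is done.

```bash
ls; mkdir -p pics
cat > h.py <<'E'
import numpy as np, cv2
from station import state, snapshot, grip_point_offset
from scipy.spatial.transform import Rotation as R
def cam(name):
    s=state(); d=snapshot(name); K=np.array(d["intrinsics"])
    if "mount" in d:
        M=np.array(d["mount"]); Rt=R.from_rotvec(s["tcp_rot"]).as_matrix()
        Rc=Rt@M[:3,:3]; c=Rt@M[:3,3]+np.array(s["ee_pos"])
    else:
        Rw=R.from_rotvec(np.array(d["rvec"]).ravel()).as_matrix(); Rc=Rw.T; c=-Rc@np.array(d["tvec"]).ravel()
    return d["img"],K,Rc,c
def ray(px,K,Rc,c,z):
    px=np.atleast_2d(px).astype(float)
    v=(Rc@np.linalg.inv(K)@np.c_[px,np.ones(len(px))].T).T
    return c+v*((z-c[2])/v[:,2])[:,None]
def proj(P,K,Rc,c):
    q=(K@Rc.T@(np.atleast_2d(P)-c).T).T; return q[:,:2]/q[:,2:]
def save(n,img): cv2.imwrite("pics/"+n,img[:,:,::-1])
E
python3 - <<'E'
from h import *
for n in("scene","top"):
    i,K,Rc,c=cam(n); save(n+"0.png",i); print(n,c.round(3),K[0,0],Rc[:,2].round(2),Rc[:,0].round(2))
s=state(); print(s["tcp_rot"],s["qpos"],R.from_rotvec(s["tcp_rot"]).as_matrix().round(3),grip_point_offset)
E
```

```text
pics
scene [1.228 0.75  0.96 ] 553.1104602609049 [-0.52 -0.57 -0.63] [-0.73  0.68 -0.02]
top [0.33  0.017 1.458] 558.497828942037 [ 0.17 -0.   -0.99] [ 0.   -1.    0.01]
[-3.11916990e+00 -3.62982555e-01  4.28779492e-04] [ 1.23640377  0.43511841  0.0249746   1.57399113 -0.01161631  1.13402849
 -0.07511461] [[ 0.973  0.23  -0.   ]
 [ 0.23  -0.973  0.001]
 [-0.    -0.001 -1.   ]] -0.0187
```

View pics/top0.png

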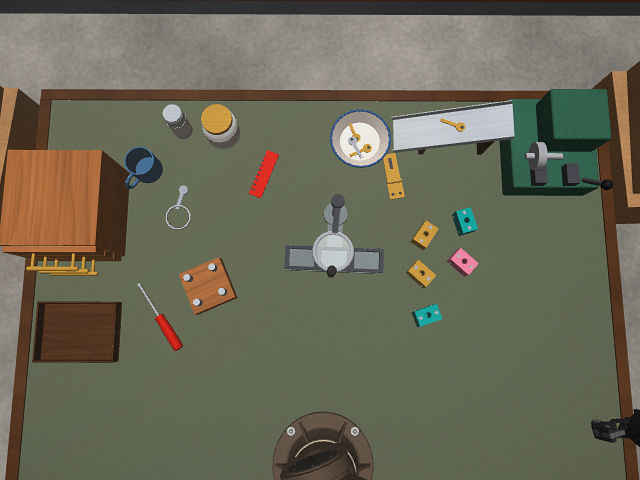

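View pics/scene0.png

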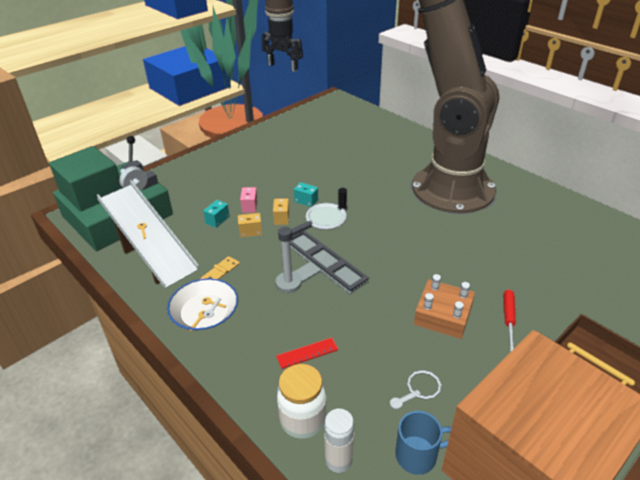

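The top view shows two brass blocks, at (425,234) and (421,273). The look-alikes are pink at (463,262) and turquoise at (466,221) and (427,315). The stand is at (334,260), with the lens over its middle nest and the knob at (331,271). The rack is at (208,286) with its 4 pin heads. The scene view also shows only two brass blocks, at (281,211) and (249,224). The two brass ones fit the description, and I'll confirm them in a crop.

```bash
cat > m.py <<'E'
from h import *
def brass(i,K,Rc,c,z=.046,lo=150,hi=900):
    h=cv2.cvtColor(i,cv2.COLOR_RGB2HSV); m=cv2.inRange(h,(14,120,120),(26,255,255))
    out=[]
    for k in cv2.findContours(m,cv2.RETR_EXTERNAL,cv2.CHAIN_APPROX_NONE)[0]:
        if lo<cv2.contourArea(k)<hi:
            P=ray(k[:,0],K,Rc,c,z)[:,:2]; r=cv2.minAreaRect((P*1000).astype(np.float32))
            out.append((k[:,0].mean(0).round(),cv2.contourArea(k),np.round(r[0],1),np.round(r[1],1),round(r[2],1)))
    return out
E
python3 - <<'E'
from m import *
i,K,Rc,c=cam("top")
for o in brass(i,K,Rc,c): print(o)
save("c0.png",np.hstack([cv2.resize(i[200:335,390:490],(400,540),interpolation=2),cv2.resize(i[190:280,275:395],(400,300),interpolation=2).repeat(1,0) if 0 else cv2.resize(np.vstack([i[190:285,280:390],i[250:320,170:280]]),(360,540),interpolation=2)]))
# stand and rack
h=cv2.cvtColor(i,cv2.COLOR_RGB2HSV)
m=cv2.inRange(h,(0,90,60),(14,255,220)); m[:250]=0;m[325:]=0;m[:,:170]=0;m[:,245:]=0
k=max(cv2.findContours(m,0,1)[0],key=cv2.contourArea)
print("rack",cv2.minAreaRect((ray(k[:,0],K,Rc,c,.045)[:,:2]*1000).astype(np.float32)))
g=cv2.cvtColor(i,cv2.COLOR_RGB2GRAY)
m=cv2.inRange(h,(0,0,150),(180,45,255)); m[:250]=0;m[325:]=0;m[:,:170]=0;m[:,245:]=0
for k in cv2.findContours(m,0,1)[0]:
    (x,y),r=cv2.minEnclosingCircle(k)
    if r>2: print("pin",x,y,r,ray([x,y],K,Rc,c,.081).round(4))
m=cv2.inRange(h,(0,0,0),(180,255,45)); m[:190]=0;m[285:]=0;m[:,:280]=0;m[:,390:]=0
for k in cv2.findContours(m,0,1)[0]:
    (x,y),r=cv2.minEnclosingCircle(k)
    if r>2: print("dark",x,y,r,ray([x,y],K,Rc,c,.209).round(4))
print(h[258,290],h[258,300],h[248,287],h[268,375],h[300,330])
E
```

```text
(array([422., 273.]), 357.5, array([ 466. , -251.9]), array([61.1, 40.5]), 48.1)
(array([ 62., 267.]), 451.5, array([487.4, 660.2]), array([ 53.5, 180.4]), 0.1)
(array([426., 233.]), 337.5, array([ 567.3, -264.7]), array([40.3, 59.9]), 55.6)
(array([393., 177.]), 570.5, array([ 720.7, -183.6]), array([121.9,  39.9]), 9.0)
(array([216., 118.]), 657.5, array([876.7, 283.1]), array([78.2, 79.9]), 0.2)
(array([  5., 130.]), 706.0, array([833.8, 833.7]), array([257.2,  40.7]), 1.9)
rack ((432.77685546875, 289.7117919921875), (113.17283630371094, 113.32877349853516), 23.436227798461914)
pin 196.0 301.70001220703125 3.448293924331665 [[0.3904 0.3097 0.081 ]]
pin 221.1666717529297 290.8333435058594 3.3748486042022705 [[0.417 0.249 0.081]]
pin 186.25 276.875 3.365827798843384 [[0.4511 0.3361 0.081 ]]
pin 211.2142791748047 266.21429443359375 3.3090250492095947 [[0.4776 0.2755 0.081 ]]
dark 330.31817626953125 272.31817626953125 4.0478596687316895 [[ 0.4508 -0.0157  0.209 ]]
dark 338.5 206.5 2.549609661102295 [[ 0.6016 -0.0347  0.209 ]]
[ 94  15 140] [ 93  18 139] [103  22  81] [ 90  17 146] [ 39  54 109]
```

View pics/c0.png

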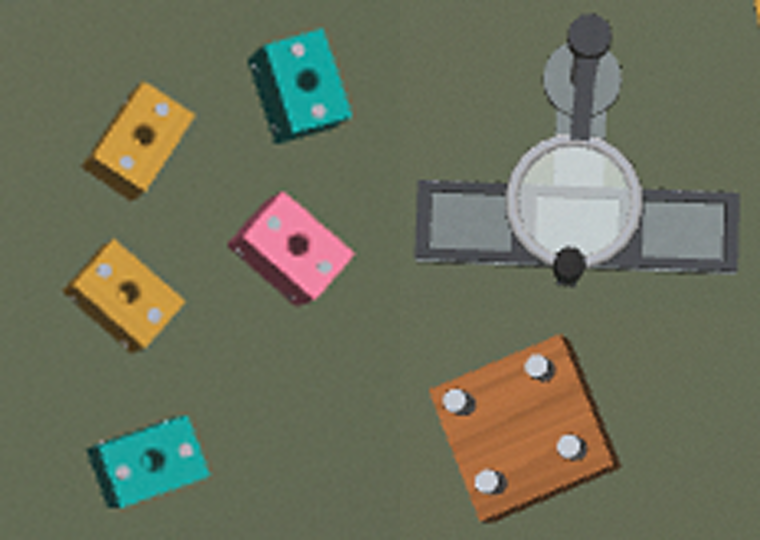

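The crop confirms that both brass blocks are plain yellow brass with the bore up, and that the pink and turquoise ones are look-alikes. The magnifier is at about 0 over the middle nest. Next I'll measure the stand frame.

```bash
cat > go.py <<'E'
# prints what remains to a TCP target: python3 go.py x y z toolx_yaw_deg(mod 180) ; turn first, then the shift
from h import *
import sys
def go(x,y,z,yaw=None,half=True):
    s=state(); Rt=R.from_rotvec(s["tcp_rot"]).as_matrix(); p=np.array(s["ee_pos"])
    y0=np.degrees(np.arctan2(Rt[1,0],Rt[0,0])); d=0 if yaw is None else (yaw-y0)
    d=(d+90)%180-90 if half else (d+180)%360-180
    Rn=R.from_euler('z',d,degrees=True).as_matrix()@Rt
    print("t %.1f p %s yaw %.1f j7 %.2f w %.3f F %s"%(s["time_s"],p.round(4),y0,s["qpos"][6],s["grip_width"],np.round(s["force"],1)), "tilt",np.degrees(Rt[:2,2]).round(2))
    print("rz units %.2f  shift units"%(-d/4),(Rn.T@(np.array([x,y,z])-p)/.03).round(3))
if __name__=="__main__":
    a=[float(v) for v in sys.argv[1:5]]; go(*a,half=len(sys.argv)<6)
E
python3 - <<'E'
from m import *
i,K,Rc,c=cam("top"); h=cv2.cvtColor(i,cv2.COLOR_RGB2HSV)
m=((h[...,1]<40)&(h[...,2]<200)).astype(np.uint8)*255; q=np.zeros_like(m); q[240:276,280:390]=m[240:276,280:390]
q[:,315:352]=0
ks=[k for k in cv2.findContours(q,0,1)[0] if cv2.contourArea(k)>200]
print([cv2.boundingRect(k) for k in ks])
P=ray(np.vstack(ks)[:,0],K,Rc,c,.018)[:,:2]; r=cv2.minAreaRect((P*1000).astype(np.float32)); print("stand",r)
# floors
f=((h[...,1]<40)&(h[...,2]>115)&(h[...,2]<200)).astype(np.uint8)*255; f[:240]=0;f[276:]=0;f[:,:282]=0;f[:,388:]=0;f[:,312:354]=0
for k in cv2.findContours(f,0,1)[0]:
    if cv2.contourArea(k)>100: print("floor",cv2.minAreaRect((ray(k[:,0],K,Rc,c,.008)[:,:2]*1000).astype(np.float32)))
# scene view of knob: black
j,K2,R2,c2=cam("scene"); m=cv2.inRange(j,(0,0,0),(50,50,50)); m[:180]=0;m[220:]=0;m[:,:325]=0;m[:,360:]=0
k=max(cv2.findContours(m,0,1)[0],key=cv2.contourArea); x,y,w,hh=cv2.boundingRect(k); print("knob box",x,y,w,hh)
print("expect",proj([.4508,-.0157,.209],K2,R2,c2),proj([.4508,-.0157,.159],K2,R2,c2))
E
python3 go.py .4508 -.0157 .25 88
```

```text
[(352, 243, 32, 31), (284, 241, 31, 30)]
stand ((509.9774475097656, -29.691436767578125), (257.44744873046875, 77.79520416259766), 87.64019012451172)
floor ((502.0450744628906, -114.17630004882812), (62.79558563232422, 44.66463851928711), 89.06478118896484)
floor ((509.6028137207031, 57.573890686035156), (58.48444747924805, 43.72780990600586), 87.26481628417969)
knob box 339 188 8 21
expect [[344.55344759 189.48680036]] [[344.3250925  206.40253844]]
t 0.2 p [ 0.1435 -0.6081  0.231 ] yaw 13.3 j7 -0.08 w 0.998 F [-0.6  0.2 -0.4] tilt [-0.01  0.04]
rz units -18.68  shift units [20.091  9.548 -0.643]
```

```bash
python3 -m pendant '[{"delta_pos":[0,0,-0.2],"angular":[0,0,-0.93],"hand":1},{"delta_pos":[0,0,-0.2],"angular":[0,0,-0.93],"hand":1},{"delta_pos":[0,0,-0.2],"angular":[0,0,-0.93],"hand":1},{"delta_pos":[0,0,-0.2],"angular":[0,0,-0.93],"hand":1},{"delta_pos":[0,0,-0.2],"angular":[0,0,-0.93],"hand":1},{"delta_pos":[0,0,0],"angular":[0,0,-0.93],"hand":1},{"delta_pos":[0,0,0],"angular":[0,0,-0.93],"hand":1},{"delta_pos":[0,0,0],"angular":[0,0,-0.93],"hand":1},{"delta_pos":[0,0,0],"angular":[0,0,-0.93],"hand":1},{"delta_pos":[0,0,0],"angular":[0,0,-0.93],"hand":1},{"delta_pos":[0,0,0],"angular":[0,0,-0.93],"hand":1},{"delta_pos":[0,0,0],"angular":[0,0,-0.93],"hand":1},{"delta_pos":[0,0,0],"angular":[0,0,-0.93],"hand":1},{"delta_pos":[0,0,0],"angular":[0,0,-0.93],"hand":1},{"delta_pos":[0,0,0],"angular":[0,0,-0.93],"hand":1},{"delta_pos":[0,0,0],"angular":[0,0,-0.93],"hand":1},{"delta_pos":[0,0,0],"angular":[0,0,-0.93],"hand":1},{"delta_pos":[0,0,0],"angular":[0,0,-0.93],"hand":1},{"delta_pos":[0,0,0],"angular":[0,0,-0.93],"hand":1},{"delta_pos":[0,0,0],"angular":[0,0,-0.93],"hand":1}]' 20
python3 go.py .4508 -.0157 .25 88
python3 -m pendant '[{"delta_pos":[0.9,0.43,0],"angular":[0,0,0],"hand":1},{"delta_pos":[0.9,0.43,0],"angular":[0,0,0],"hand":1},{"delta_pos":[0.9,0.43,0],"angular":[0,0,0],"hand":1},{"delta_pos":[0.9,0.43,0],"angular":[0,0,0],"hand":1},{"delta_pos":[0.9,0.43,0],"angular":[0,0,0],"hand":1},{"delta_pos":[0.9,0.43,0],"angular":[0,0,0],"hand":1},{"delta_pos":[0.9,0.43,0],"angular":[0,0,0],"hand":1},{"delta_pos":[0.9,0.43,0],"angular":[0,0,0],"hand":1},{"delta_pos":[0.9,0.43,0],"angular":[0,0,0],"hand":1},{"delta_pos":[0.9,0.43,0],"angular":[0,0,0],"hand":1},{"delta_pos":[0.9,0.43,0],"angular":[0,0,0],"hand":1},{"delta_pos":[0.9,0.43,0],"angular":[0,0,0],"hand":1},{"delta_pos":[0.9,0.43,0],"angular":[0,0,0],"hand":1},{"delta_pos":[0.9,0.43,0],"angular":[0,0,0],"hand":1},{"delta_pos":[0.9,0.43,0],"angular":[0,0,0],"hand":1},{"delta_pos":[0.9,0.43,0],"angular":[0,0,0],"hand":1},{"delta_pos":[0.9,0.43,0],"angular":[0,0,0],"hand":1},{"delta_pos":[0.9,0.43,0],"angular":[0,0,0],"hand":1},{"delta_pos":[0.9,0.43,0],"angular":[0,0,0],"hand":1},{"delta_pos":[0.9,0.43,0],"angular":[0,0,0],"hand":1}]'
python3 go.py .4508 -.0157 .25 88
python3 - <<'E'
from m import *
i,K,Rc,c=cam("wrist"); save("w1.png",i); print(c,Rc[:,2].round(2),Rc[:,0].round(2),K[0,0])
E
```

```text
time_s: 1.92
ee_pos: [0.1435, -0.6082, 0.2612]
tcp_rot: [-2.262, -2.179, -0.0]
force: [-0.4, 0.6, 0.5]
grip_width: 1.005
gripper_force: 0.0
t 1.9 p [ 0.1435 -0.6082  0.2612] yaw 87.9 j7 1.12 w 1.005 F [-0.4  0.6  0.5] tilt [-0.01  0.01]
rz units -0.04  shift units [20.096  9.549  0.376]
time_s: 3.58
ee_pos: [0.4236, -0.0779, 0.2615]
tcp_rot: [2.266, 2.175, -0.0]
force: [0.9, -0.0, 0.3]
grip_width: 1.006
gripper_force: 0.0
t 3.6 p [ 0.4236 -0.0779  0.2615] yaw 87.7 j7 -0.10 w 1.006 F [ 0.9 -0.   0.3] tilt [ 0.02 -0.03]
rz units -0.09  shift units [2.104 0.833 0.381]
[ 0.4254215  -0.0025508   0.40435212] [-0.01 -0.29 -0.96] [ 1.   -0.04  0.  ] 423.1330287394432
```

View pics/w1.png

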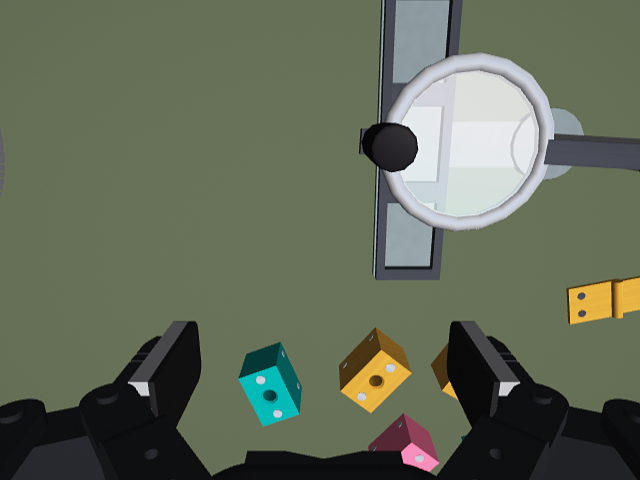

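The wrist view shows the knob top at about (393,147), the lens ring centred at (470,142), and the stand's right end at row 278. The brass block is at (375,370), between a turquoise and a pink one.

Run:
```python
from m import *
i,K,Rc,c=cam("wrist")
m=cv2.inRange(i,(0,0,0),(55,55,55)); m[:115]=0;m[178:]=0;m[:,:372]=0;m[:,425:]=0
k=max(cv2.findContours(m,0,1)[0],key=cv2.contourArea); (x,y),r=cv2.minEnclosingCircle(k); print(x,y,r)
print("knob",ray([[393,147],[x,y]],K,Rc,c,.209).round(4)," lens",ray([470,142],K,Rc,c,.158).round(4))
print("arm mid at z.153",ray([[600,152]],K,Rc,c,.16))
print("stand R corners",ray([[374,278],[439,279],[461,0],[384,0]],K,Rc,c,.018).round(4))
```

```text
387.5 146.97540283203125 33.78954315185547
knob [[ 0.459  -0.0096  0.209 ]
 [ 0.4565 -0.0095  0.209 ]]  lens [[ 0.511  -0.0116  0.158 ]]
arm mid at z.153 [[ 0.58453729 -0.0195501   0.16      ]]
stand R corners [[ 0.473  -0.1458  0.018 ]
 [ 0.5366 -0.1491  0.018 ]
 [ 0.5438  0.0931  0.018 ]
 [ 0.4812  0.0952  0.018 ]]
```

Run:
```python
from m import *
i,K,Rc,c=cam("wrist"); save("w2.png",i); print(state()["ee_pos"],c)
# red-free: stand dark walls right end
h=cv2.cvtColor(i,cv2.COLOR_RGB2HSV); m=((h[...,1]<60)&~((h[...,0]>30)&(h[...,0]<60))).astype(np.uint8)*255; m[:215]=0; m[310:]=0; m[:,:360]=0;m[:,480:]=0
k=max(cv2.findContours(m,0,1)[0],key=cv2.contourArea); print(cv2.boundingRect(k), cv2.convexHull(k)[:,0].tolist())
save("w2c.png",cv2.resize(i[100:300,350:600],(750,600)))
```

```text
[ 0.42398349 -0.07703524  0.26144895] [0.42609609 0.00042861 0.4048164 ]
(370, 215, 110, 69) [[479, 215], [479, 233], [436, 283], [374, 283], [371, 279], [370, 277], [370, 270], [371, 243], [372, 217], [373, 215]]
```

View pics/w2c.png

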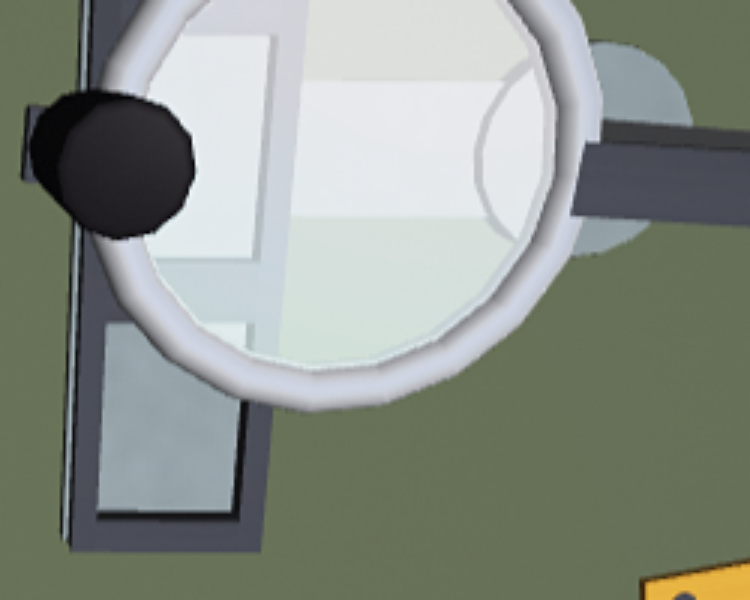

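Enlarged and settled, the knob top is at (392,155) and the stand's right rim corners are at (374,283.3) and (437,283.7). The first frame was taken while the arm was still moving.

```bash
python3 - <<'E'
from m import *
i,K,Rc,c=cam("wrist"); print(c)
print("knob",ray([[392.3,155]],K,Rc,c,.209).round(4))
print("stand R corners",ray([[374,283.3],[437,283.7]],K,Rc,c,.018).round(4))
E
python3 go.py .4508 -.0157 .25 88
```

```text
[ 0.42538821 -0.00182832  0.4044242 ]
knob [[ 0.4563 -0.018   0.209 ]]
stand R corners [[ 0.4701 -0.1564  0.018 ]
 [ 0.5318 -0.159   0.018 ]]
t 3.8 p [ 0.4233 -0.0787  0.2612] yaw 87.8 j7 -0.09 w 0.998 F [-0.2  0.4  0.4] tilt [-0.01 -0.  ]
rz units -0.05  shift units [2.129 0.843 0.374]
```

```bash
python3 -m pendant '[{"delta_pos":[0.5,0.25,0],"angular":[0,0,0],"hand":1},{"delta_pos":[0.5,0.25,0],"angular":[0,0,0],"hand":1},{"delta_pos":[0.5,0.25,0],"angular":[0,0,0],"hand":1},{"delta_pos":[0.5,0.25,0],"angular":[0,0,0],"hand":1},{"delta_pos":[0.05,0.03,0],"angular":[0,0,0],"hand":0.7},{"delta_pos":[0,0,0.6],"angular":[0,0,0],"hand":0.7},{"delta_pos":[0,0,0.6],"angular":[0,0,0],"hand":0.7},{"delta_pos":[0,0,0.6],"angular":[0,0,0],"hand":0.7},{"delta_pos":[0,0,0.6],"angular":[0,0,0],"hand":0.7},{"delta_pos":[0,0,0.5],"angular":[0,0,0],"hand":0.7},{"delta_pos":[0,0,0],"angular":[0,0,0],"hand":0.7},{"delta_pos":[0,0,0],"angular":[0,0,0],"hand":0},{"delta_pos":[0,0,0],"angular":[0,0,0],"hand":0},{"delta_pos":[0,0,0],"angular":[0,0,0],"hand":0},{"delta_pos":[0,0,0],"angular":[0,0,0],"hand":0},{"delta_pos":[0,0,0],"angular":[0,0,0],"hand":0},{"delta_pos":[0,0,0],"angular":[0,0,0],"hand":0},{"delta_pos":[0,0,0],"angular":[0,0,0],"hand":0},{"delta_pos":[0,0,0],"angular":[0,0,0],"hand":0}]' 25
python3 go.py .4545 -.017 .174 88
```

```text
time_s: 5.37
ee_pos: [0.4581, -0.0191, 0.1755]
tcp_rot: [2.265, 2.174, 0.003]
force: [3.4, -1.5, 6.4]
grip_width: 0.249
gripper_force: 29.1
t 5.4 p [ 0.4581 -0.0191  0.1755] yaw 87.7 j7 -0.37 w 0.249 F [ 3.4 -1.5  6.4] tilt [ 0.18 -0.02]
rz units -0.09  shift units [ 0.065 -0.121  0.048]
```

```bash
python3 -m pendant '[{"delta_pos":[0.39,0.04,0],"angular":[0,0,1],"hand":0},{"delta_pos":[0.39,0.04,0],"angular":[0,0,1],"hand":0},{"delta_pos":[0.39,0.04,0],"angular":[0,0,1],"hand":0},{"delta_pos":[0.39,0.04,0],"angular":[0,0,1],"hand":0},{"delta_pos":[0.39,0.04,0],"angular":[0,0,1],"hand":0},{"delta_pos":[0.39,0.04,0],"angular":[0,0,1],"hand":0},{"delta_pos":[0.39,0.04,0],"angular":[0,0,1],"hand":0},{"delta_pos":[0.39,0.04,0],"angular":[0,0,1],"hand":0},{"delta_pos":[0.39,0.04,0],"angular":[0,0,1],"hand":0},{"delta_pos":[0.39,0.04,0],"angular":[0,0,1],"hand":0}]'
python3 go.py .4545 -.017 .174 88
```

```text
time_s: 6.2
ee_pos: [0.5072, 0.0865, 0.1754]
tcp_rot: [-2.874, -1.267, -0.001]
force: [-3.9, 1.9, 11.5]
grip_width: 0.247
gripper_force: 29.6
t 6.2 p [0.5072 0.0865 0.1754] yaw 47.6 j7 -1.24 w 0.247 F [-3.9  1.9 11.5] tilt [0.   0.06]
rz units -10.11  shift units [-3.508 -1.634  0.046]
```

```bash
python3 -m pendant '[{"delta_pos":[0.39,0.04,0],"angular":[0,0,1],"hand":0},{"delta_pos":[0.39,0.04,0],"angular":[0,0,1],"hand":0},{"delta_pos":[0.39,0.04,0],"angular":[0,0,1],"hand":0},{"delta_pos":[0.39,0.04,0],"angular":[0,0,1],"hand":0},{"delta_pos":[0.39,0.04,0],"angular":[0,0,1],"hand":0},{"delta_pos":[0.39,0.04,0],"angular":[0,0,1],"hand":0},{"delta_pos":[0.39,0.04,0],"angular":[0,0,1],"hand":0},{"delta_pos":[0.39,0.04,0],"angular":[0,0,1],"hand":0},{"delta_pos":[0.39,0.04,0],"angular":[0,0,1],"hand":0},{"delta_pos":[0.39,0.04,0],"angular":[0,0,1],"hand":0},{"delta_pos":[0.39,0.04,0],"angular":[0,0,1],"hand":0},{"delta_pos":[0.39,0.04,0],"angular":[0,0,1],"hand":0},{"delta_pos":[0,0,0],"angular":[0,0,0],"hand":0.5},{"delta_pos":[0,0,0],"angular":[0,0,0],"hand":0.8},{"delta_pos":[0,0,0],"angular":[0,0,0],"hand":0.8},{"delta_pos":[0,0,-0.5],"angular":[0,0,0],"hand":0.8},{"delta_pos":[0,0,-0.8],"angular":[0,0,0],"hand":0.8},{"delta_pos":[0,0,-0.9],"angular":[0,0,0],"hand":0.8},{"delta_pos":[0,0,-0.9],"angular":[0,0,0],"hand":0.8}]'
python3 - <<'E'
from m import *
i,K,Rc,c=cam("top"); save("t2.png",i[180:330,270:490])
for o in brass(i,K,Rc,c): 
    if o[2][1]<0: print(o)
h=cv2.cvtColor(i,cv2.COLOR_RGB2HSV); 
m=((h[...,1]<40)&(h[...,2]<170)).astype(np.uint8)*255
print((m[240:280:1,320]>0).astype(int).tolist())
save("t2c.png",cv2.resize(i[180:300,270:430],(800,600),interpolation=2))
import go; go.go(.466,-.2519,.2,0)
E
```

```text
time_s: 7.78
ee_pos: [0.6353, 0.1302, 0.2678]
tcp_rot: [3.141, -0.008, -0.003]
force: [0.6, 0.3, 0.1]
grip_width: 0.8
gripper_force: 0.0
(array([422., 273.]), 357.5, array([ 466. , -251.9]), array([61.1, 40.5]), 48.1)
(array([426., 233.]), 336.5, array([ 567.3, -264.7]), array([40.3, 59.9]), 55.6)
(array([393., 176.]), 575.5, array([ 720.7, -183.6]), array([121.9,  39.9]), 9.0)
[1, 0, 0, 0, 0, 0, 0, 0, 0, 0, 0, 0, 0, 0, 0, 0, 0, 0, 0, 0, 0, 0, 0, 0, 0, 0, 0, 0, 0, 0, 0, 0, 0, 1, 1, 1, 1, 1, 1, 1]
t 7.8 p [0.6375 0.1311 0.2743] yaw -0.3 j7 -1.99 w 0.800 F [1.2 1.  4.4] tilt [0.35 0.09]
rz units -0.07  shift units [-5.733 12.771  2.421]
```

View pics/t2c.png

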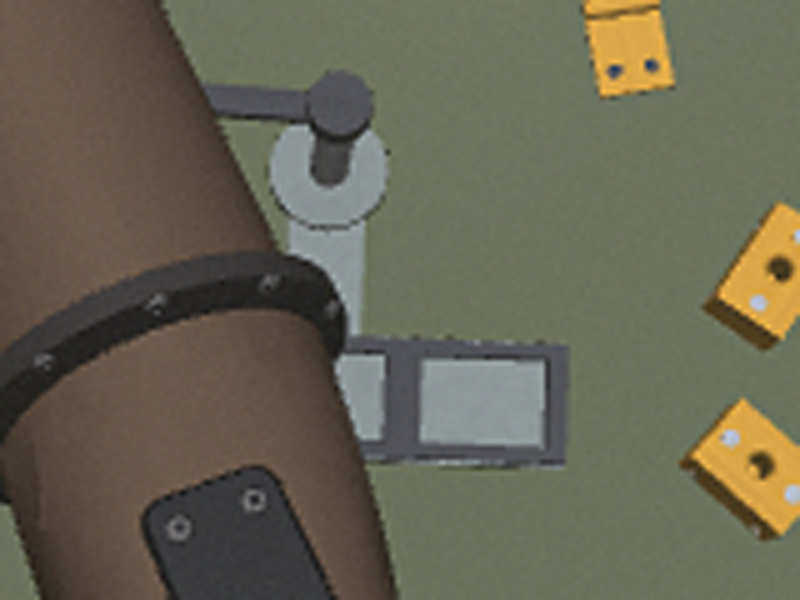

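The magnifier arm now points straight left, clear of the stand. The brass blocks at (421,273) and (425,234) haven't moved. I'm going to block A at (0.466, -0.252), long axis at 48°.

```bash
python3 -m pendant '[{"delta_pos":[0,0.4,0],"angular":[0,0,-1],"hand":0.8},{"delta_pos":[0,0.4,0],"angular":[0,0,-1],"hand":0.8},{"delta_pos":[0,0.4,0],"angular":[0,0,-1],"hand":0.8},{"delta_pos":[0,0.4,0],"angular":[0,0,-1],"hand":0.8},{"delta_pos":[0,0.4,0],"angular":[0,0,-1],"hand":0.8},{"delta_pos":[0,0.4,0],"angular":[0,0,-1],"hand":0.8},{"delta_pos":[0,0.4,0],"angular":[0,0,-1],"hand":0.8},{"delta_pos":[0,0.4,0],"angular":[0,0,-1],"hand":0.8},{"delta_pos":[0,0.4,0],"angular":[0,0,-1],"hand":0.8},{"delta_pos":[0,0.4,0],"angular":[0,0,-1],"hand":0.8},{"delta_pos":[0,0.4,0],"angular":[0,0,-1],"hand":0.8},{"delta_pos":[0,0.4,0],"angular":[0,0,-1],"hand":0.8}]' 80
python3 go.py .466 -.252 .2 48.1
```

```text
time_s: 8.83
ee_pos: [0.6875, -0.0003, 0.267]
tcp_rot: [2.871, 1.275, -0.002]
force: [0.4, -0.1, 0.2]
grip_width: 0.796
gripper_force: 0.0
t 8.8 p [ 6.875e-01 -3.000e-04  2.670e-01] yaw 47.9 j7 -1.01 w 0.796 F [ 0.4 -0.1  0.2] tilt [-0.06 -0.04]
rz units -0.05  shift units [-11.174   0.108   2.248]
```

```bash
python3 -m pendant '[{"delta_pos":[-0.8,0,0],"angular":[0,0,0],"hand":0.8},{"delta_pos":[-0.8,0,0],"angular":[0,0,0],"hand":0.8},{"delta_pos":[-0.8,0,0],"angular":[0,0,0],"hand":0.8},{"delta_pos":[-0.8,0,0],"angular":[0,0,0],"hand":0.8},{"delta_pos":[-0.8,0,0],"angular":[0,0,0],"hand":0.8},{"delta_pos":[-0.8,0,0],"angular":[0,0,0],"hand":0.8},{"delta_pos":[-0.8,0.1,0],"angular":[0,0,0],"hand":0.8},{"delta_pos":[-0.8,0,0.4],"angular":[0,0,0],"hand":0.8},{"delta_pos":[-0.8,0,0.4],"angular":[0,0,0],"hand":0.8},{"delta_pos":[-0.8,0,0.4],"angular":[0,0,0],"hand":0.8},{"delta_pos":[-0.8,0,0.4],"angular":[0,0,0],"hand":0.8},{"delta_pos":[-0.8,0,0.4],"angular":[0,0,0],"hand":0.8},{"delta_pos":[-0.8,0,0.2],"angular":[0,0,0],"hand":0.8},{"delta_pos":[-0.7,0,0],"angular":[0,0,0],"hand":0.8},{"delta_pos":[0,0,0],"angular":[0,0,0],"hand":0.8},{"delta_pos":[0,0,0],"angular":[0,0,0],"hand":0.8},{"delta_pos":[0,0,0],"angular":[0,0,0],"hand":0.8}]' 80
cat > look.py <<'E'
from m import *
for n in ("top","wrist"):
    i,K,Rc,c=cam(n)
    for o in brass(i,K,Rc,c,lo=150,hi=700 if n=="top" else 30000):
        if abs(o[2][1]+150)<200 and abs(max(o[3])-60)<25: print(n,o)
E
python3 look.py; python3 go.py .466 -.252 .014 48.1
```

```text
time_s: 10.25
ee_pos: [0.4661, -0.2468, 0.2015]
tcp_rot: [2.873, 1.27, 0.0]
force: [0.7, 0.2, 0.7]
grip_width: 0.801
gripper_force: 0.0
top (array([417., 269.]), 157.5, array([ 475.8, -241.1]), array([32. , 40.3]), 48.2)
top (array([426., 233.]), 337.5, array([ 567.3, -264.7]), array([40.3, 59.9]), 55.6)
wrist (array([329., 225.]), 4766.5, array([ 468.7, -247.7]), array([65.7, 40.2]), 47.9)
wrist (array([451., 145.]), 5221.5, array([ 568.1, -262.1]), array([41.6, 60.3]), 55.6)
t 10.3 p [ 0.4667 -0.2462  0.2015] yaw 47.8 j7 -0.53 w 0.802 F [ 0.5 -0.6  0.2] tilt [0.03 0.01]
rz units -0.08  shift units [-0.162  0.11   6.251]
```

```bash
python3 -m pendant '[{"delta_pos":[-0.16,0.1,0.6],"angular":[0,0,0],"hand":0.85},{"delta_pos":[0,0,0.7],"angular":[0,0,0],"hand":0.85},{"delta_pos":[0,0,0.7],"angular":[0,0,0],"hand":0.85},{"delta_pos":[0,0,0.7],"angular":[0,0,0],"hand":0.85},{"delta_pos":[0,0,0.7],"angular":[0,0,0],"hand":0.85},{"delta_pos":[0,0,0.7],"angular":[0,0,0],"hand":0.85},{"delta_pos":[0,0,0.7],"angular":[0,0,0],"hand":0.85},{"delta_pos":[0,0,0.7],"angular":[0,0,0],"hand":0.85},{"delta_pos":[0,0,0.5],"angular":[0,0,0],"hand":0.85},{"delta_pos":[0,0,0.2],"angular":[0,0,0],"hand":0.85},{"delta_pos":[0,0,0],"angular":[0,0,0],"hand":0.85},{"delta_pos":[0,0,0],"angular":[0,0,0],"hand":0.85}]' 80
python3 go.py .466 -.252 .014 48.1
python3 -m pendant '[{"delta_pos":[0,0,0],"angular":[0,0,0],"hand":0},{"delta_pos":[0,0,0],"angular":[0,0,0],"hand":0},{"delta_pos":[0,0,0],"angular":[0,0,0],"hand":0},{"delta_pos":[0,0,0],"angular":[0,0,0],"hand":0},{"delta_pos":[0,0,0],"angular":[0,0,0],"hand":0},{"delta_pos":[0,0,0],"angular":[0,0,0],"hand":0},{"delta_pos":[0,0,0],"angular":[0,0,0],"hand":0}]' 80
python3 go.py .466 -.252 .014 48.1
```

```text
time_s: 11.35
ee_pos: [0.4657, -0.2523, 0.0157]
tcp_rot: [-2.873, -1.271, -0.0]
force: [-0.2, 0.9, 0.5]
grip_width: 0.854
gripper_force: 0.0
t 11.3 p [ 0.4657 -0.2523  0.0157] yaw 47.7 j7 -0.66 w 0.854 F [-0.2  0.9  0.5] tilt [0.02 0.01]
rz units -0.09  shift units [ 0.015 -0.     0.056]
time_s: 11.93
ee_pos: [0.4658, -0.2532, 0.0166]
tcp_rot: [2.872, 1.269, 0.002]
force: [-1.0, 1.0, 8.7]
grip_width: 0.458
gripper_force: 80.6
t 11.9 p [ 0.4658 -0.2532  0.0166] yaw 47.7 j7 -0.66 w 0.458 F [-1.   1.   8.7] tilt [ 0.1  -0.06]
rz units -0.11  shift units [ 0.033 -0.022  0.086]
```

```bash
python3 -m pendant '[{"delta_pos":[0,0,-0.4],"angular":[0,0,0],"hand":0},{"delta_pos":[0,0,-0.7],"angular":[0,0,0],"hand":0},{"delta_pos":[0,0,-0.7],"angular":[0,0,0],"hand":0},{"delta_pos":[0,0,-0.7],"angular":[0,0,0],"hand":0},{"delta_pos":[0,0,-0.7],"angular":[0,0,0],"hand":0},{"delta_pos":[0,0,-0.7],"angular":[0,0,0],"hand":0},{"delta_pos":[0,0,0],"angular":[0,0,-1],"hand":0},{"delta_pos":[0,0,0],"angular":[0,0,-1],"hand":0},{"delta_pos":[0,0,0],"angular":[0,0,-1],"hand":0},{"delta_pos":[0,0,0],"angular":[0,0,-1],"hand":0},{"delta_pos":[0,0,0],"angular":[0,0,-1],"hand":0},{"delta_pos":[0,0,0],"angular":[0,0,-1],"hand":0},{"delta_pos":[0,0,0],"angular":[0,0,-1],"hand":0},{"delta_pos":[0,0,0],"angular":[0,0,-1],"hand":0},{"delta_pos":[0,0,0],"angular":[0,0,-1],"hand":0},{"delta_pos":[0,0,0],"angular":[0,0,-1],"hand":0},{"delta_pos":[0,0,0],"angular":[0,0,0],"hand":0}]' 80
python3 go.py .506 -.0297 .09 87.6
```

```text
time_s: 13.35
ee_pos: [0.4646, -0.253, 0.1324]
tcp_rot: [-2.263, -2.179, 0.001]
force: [0.0, 0.7, -3.7]
grip_width: 0.455
gripper_force: 81.2
t 13.3 p [ 0.4646 -0.253   0.1324] yaw 87.8 j7 0.04 w 0.455 F [ 0.   0.7 -3.7] tilt [-0.02 -0.  ]
rz units 0.06  shift units [7.494 1.068 1.411]
```

```bash
python3 -m pendant '[{"delta_pos":[0.4,0.05,0],"angular":[0,0,0.06],"hand":0},{"delta_pos":[0.7,0.1,0],"angular":[0,0,0],"hand":0},{"delta_pos":[0.7,0.1,0],"angular":[0,0,0],"hand":0},{"delta_pos":[0.7,0.1,0],"angular":[0,0,0],"hand":0},{"delta_pos":[0.7,0.1,0],"angular":[0,0,0],"hand":0},{"delta_pos":[0.7,0.1,0],"angular":[0,0,0],"hand":0},{"delta_pos":[0.7,0.1,0],"angular":[0,0,0],"hand":0},{"delta_pos":[0.7,0.1,0],"angular":[0,0,0],"hand":0},{"delta_pos":[0.7,0.1,0],"angular":[0,0,0],"hand":0},{"delta_pos":[0.7,0.1,0],"angular":[0,0,0],"hand":0},{"delta_pos":[0.6,0.1,0.7],"angular":[0,0,0],"hand":0},{"delta_pos":[0.2,0,0.7],"angular":[0,0,0],"hand":0},{"delta_pos":[0,0,0],"angular":[0,0,0],"hand":0},{"delta_pos":[0,0,0],"angular":[0,0,0],"hand":0},{"delta_pos":[0,0,0],"angular":[0,0,0],"hand":0},{"delta_pos":[0,0,0],"angular":[0,0,0],"hand":0}]' 80
python3 - <<'E'
from m import *
from go import go
i,K,Rc,c=cam("wrist"); s=state(); print(s["grip_width"],s["gripper_force"]); go(.506,-.0297,.0246,87.6)
save("w3.png",i)
# expected pocket corners at rim z=.018 for chosen stand pose
a=np.radians(-2.4); X=np.array([np.cos(a),np.sin(a)]);Y=np.array([-X[1],X[0]])
for n,o in(("n1",0),("n0",-.085),("n2",.085)):
    C=[np.r_[np.array([.506,-.0297])+u*.023*X+(v*.033+o)*Y,.018] for u,v in((-1,-1),(1,-1),(1,1),(-1,1))]
    q=proj(C,K,Rc,c); print(n,q.round(0).tolist()); cv2.polylines(i,[q.astype(int)],True,(255,0,0))
save("w3o.png",i)
E
```

```text
time_s: 14.68
ee_pos: [0.5071, -0.0305, 0.0913]
tcp_rot: [2.272, 2.168, 0.001]
force: [-0.1, 0.1, -2.9]
grip_width: 0.456
gripper_force: 81.3
0.4554208530341316 81.31869792938232
t 14.7 p [ 0.5072 -0.0305  0.0913] yaw 87.3 j7 -0.47 w 0.455 F [-0.5  0.4 -2.8] tilt [ 0.09 -0.03]
rz units -0.07  shift units [ 0.024 -0.044  2.224]
n1 [[282.0, 320.0], [364.0, 319.0], [367.0, 203.0], [278.0, 204.0]]
n0 [[287.0, 444.0], [361.0, 444.0], [363.0, 349.0], [283.0, 350.0]]
n2 [[277.0, 167.0], [368.0, 166.0], [372.0, 21.0], [272.0, 21.0]]
```

View pics/w3o.png

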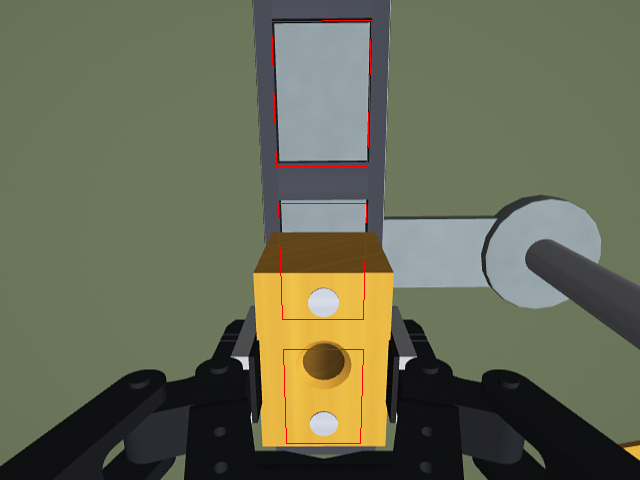

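The block is held upright with its bore at (323,362). The pockets' real edges (rows 161 and 199) sit 4–5 px above the overlay, so I'll work out the offset between bore and nest within this one picture.

Run:
```python
from m import *
from go import go
i,K,Rc,c=cam("wrist")
h=cv2.cvtColor(i,cv2.COLOR_RGB2HSV); g=h[...,2].astype(int)
m=cv2.inRange(h,(0,0,115),(180,60,255))
col=g[:,300:345].mean(1); print("rows",[(r,int(col[r])) for r in list(range(12,26))+list(range(155,206,3))])
for r in (60,120): print(r,[(x,int(g[r-3:r+3,x].mean())) for x in range(266,384,2) if x<284 or x>362])
b=ray([323,363],K,Rc,c,.1207); pt=ray([320,180],K,Rc,c,.018); print("bore",b,"wall mid",pt, "n2 edges",ray([[320,20],[320,161],[320,199.5]],K,Rc,c,.018)[:,:2])
k=[x for x in brass(i,K,Rc,c,z=.1207,hi=60000)]; print(k)
print(ray([[263,446],[385,446],[391,272],[254,272]],K,Rc,c,.1207).round(4))
```

```text
rows [(12, 91), (13, 90), (14, 90), (15, 90), (16, 91), (17, 94), (18, 57), (19, 20), (20, 20), (21, 18), (22, 26), (23, 142), (24, 172), (25, 168), (155, 168), (158, 169), (161, 52), (164, 90), (167, 88), (170, 89), (173, 89), (176, 91), (179, 91), (182, 92), (185, 93), (188, 92), (191, 92), (194, 90), (197, 89), (200, 154), (203, 171)]
60 [(266, 86), (268, 85), (270, 86), (272, 88), (274, 32), (276, 172), (278, 166), (280, 167), (282, 166), (364, 168), (366, 168), (368, 178), (370, 14), (372, 87), (374, 85), (376, 86), (378, 85), (380, 86), (382, 86)]
120 [(266, 86), (268, 86), (270, 86), (272, 86), (274, 88), (276, 35), (278, 172), (280, 167), (282, 166), (364, 167), (366, 171), (368, 18), (370, 90), (372, 86), (374, 87), (376, 86), (378, 86), (380, 86), (382, 87)]
bore [[ 0.506145   -0.02619737  0.1207    ]] wall mid [[0.50671891 0.0155631  0.018     ]] n2 edges [[0.51025152 0.08866257]
 [0.50717829 0.02506893]
 [0.50623488 0.00554711]]
[(array([323., 356.]), 22350.0, array([506.2, -26.8]), array([60.5, 40.2]), 87.5)]
[[ 0.4851 -0.0561  0.1207]
 [ 0.525  -0.058   0.1207]
 [ 0.5269  0.0024  0.1207]
 [ 0.4879  0.0043  0.1207]]
```

Bore and nest 1 centre agree to about 1 mm, so I'm lowering straight.

```bash
python3 -m pendant '[{"delta_pos":[0,0,0.4],"angular":[0,0,-0.06],"hand":0},{"delta_pos":[0,0,0.4],"angular":[0,0,0],"hand":0},{"delta_pos":[0,0,0.4],"angular":[0,0,0],"hand":0},{"delta_pos":[0,0,0.3],"angular":[0,0,0],"hand":0},{"delta_pos":[0,0,0.2],"angular":[0,0,0],"hand":0},{"delta_pos":[0,0,0.15],"angular":[0,0,0],"hand":0},{"delta_pos":[0,0,0.1],"angular":[0,0,0],"hand":0},{"delta_pos":[0,0,0.1],"angular":[0,0,0],"hand":0},{"delta_pos":[0,0,0.1],"angular":[0,0,0],"hand":0},{"delta_pos":[0,0,0.06],"angular":[0,0,0],"hand":0},{"delta_pos":[0,0,0],"angular":[0,0,0],"hand":0}]' 80
python3 go.py .506 -.0297 .0246 87.6
```

```text
time_s: 15.7
ee_pos: [0.5067, -0.0295, 0.0246]
tcp_rot: [2.265, 2.175, 0.0]
force: [-2.6, -0.4, 3.8]
grip_width: 0.454
gripper_force: 82.3
t 15.7 p [ 0.5067 -0.0295  0.0246] yaw 87.7 j7 -0.55 w 0.454 F [-2.6 -0.4  3.8] tilt [ 0.03 -0.03]
rz units 0.02  shift units [-0.009 -0.024 -0.001]
```

```bash
python3 -m pendant '[{"delta_pos":[0,0,0],"angular":[0,0,0],"hand":0.6},{"delta_pos":[0,0,0],"angular":[0,0,0],"hand":0.8},{"delta_pos":[0,0,0],"angular":[0,0,0],"hand":0.8},{"delta_pos":[0,0,0],"angular":[0,0,0],"hand":0.8},{"delta_pos":[0,0,-0.4],"angular":[0,0,0],"hand":0.8},{"delta_pos":[0,0,-0.8],"angular":[0,0,0],"hand":0.8},{"delta_pos":[0,0,-0.8],"angular":[0,0,0],"hand":0.8},{"delta_pos":[0,0,-0.8],"angular":[0,0,0],"hand":0.8},{"delta_pos":[0,0,-0.8],"angular":[0,0,0],"hand":0.8},{"delta_pos":[0,0,-0.8],"angular":[0,0,0],"hand":0.8},{"delta_pos":[0,0,-0.8],"angular":[0,0,0],"hand":0.8},{"delta_pos":[-0.8,0,0],"angular":[0,0,0],"hand":0.8},{"delta_pos":[-0.8,0,0],"angular":[0,0,0],"hand":0.8},{"delta_pos":[-0.8,0,0],"angular":[0,0,0],"hand":0.8},{"delta_pos":[-0.8,0,0],"angular":[0,0,0],"hand":0.8},{"delta_pos":[-0.8,0,0],"angular":[0,0,0],"hand":0.8},{"delta_pos":[0,0,0],"angular":[0,0,0],"hand":0.8},{"delta_pos":[0,0,0],"angular":[0,0,0],"hand":0.8}]' 80
cat > look.py <<'E'
from m import *
for n,z in (("top",.046),("top",.054),("wrist",.054),("wrist",.046)):
    i,K,Rc,c=cam(n)
    for o in brass(i,K,Rc,c,z=z,lo=150,hi=700 if n=="top" else 30000):
        if abs(o[2][1]+150)<200 and abs(max(o[3])-60)<25: print(n,z,o)
E
python3 look.py; python3 go.py .5673 -.2647 .014 145.6
```

```text
time_s: 17.2
ee_pos: [0.5014, -0.1507, 0.1806]
tcp_rot: [2.269, 2.173, 0.0]
force: [-0.3, 1.1, -0.0]
grip_width: 0.8
gripper_force: 0.0
top 0.046 (array([333., 257.]), 337.5, array([505.7, -28. ]), array([58.7, 40.8]), 89.6)
top 0.054 (array([333., 257.]), 338.5, array([504.8, -27.8]), array([58.4, 40.7]), 89.6)
wrist 0.054 (array([565., 267.]), 2473.5, array([ 663.2, -175. ]), array([36.2, 34.4]), 9.7)
wrist 0.054 (array([617., 259.]), 1864.0, array([ 697.8, -171.3]), array([28.7, 35.3]), 9.9)
wrist 0.054 (array([324.,  44.]), 6039.0, array([505.6, -31.8]), array([47.2, 40.2]), 87.8)
wrist 0.046 (array([565., 268.]), 2472.0, array([ 667.9, -177.9]), array([37.3, 35.4]), 9.6)
wrist 0.046 (array([617., 259.]), 1868.0, array([ 703.6, -174.2]), array([29.7, 36.3]), 10.0)
wrist 0.046 (array([324.,  44.]), 6096.5, array([505.7, -30.6]), array([49.2, 41.4]), 87.8)
t 17.4 p [ 0.5019 -0.148   0.1804] yaw 87.8 j7 -0.13 w 0.797 F [0.5 0.7 0. ] tilt [0.02 0.02]
rz units -14.45  shift units [-4.    -1.98   5.545]
```

```bash
python3 -m pendant '[{"delta_pos":[0,0,0],"angular":[0,0,-0.963],"hand":0.8},{"delta_pos":[0,0,0],"angular":[0,0,-0.963],"hand":0.8},{"delta_pos":[0,0,0],"angular":[0,0,-0.963],"hand":0.8},{"delta_pos":[0,0,0],"angular":[0,0,-0.963],"hand":0.8},{"delta_pos":[0,0,0],"angular":[0,0,-0.963],"hand":0.8},{"delta_pos":[0,0,0],"angular":[0,0,-0.963],"hand":0.8},{"delta_pos":[0,0,0],"angular":[0,0,-0.963],"hand":0.8},{"delta_pos":[0,0,0],"angular":[0,0,-0.963],"hand":0.8},{"delta_pos":[0,0,0],"angular":[0,0,-0.963],"hand":0.8},{"delta_pos":[0,0,0],"angular":[0,0,-0.963],"hand":0.8},{"delta_pos":[0,0,0],"angular":[0,0,-0.963],"hand":0.8},{"delta_pos":[0,0,0],"angular":[0,0,-0.963],"hand":0.8},{"delta_pos":[0,0,0],"angular":[0,0,-0.963],"hand":0.8},{"delta_pos":[0,0,0],"angular":[0,0,-0.963],"hand":0.8},{"delta_pos":[0,0,0],"angular":[0,0,-0.963],"hand":0.8}]' 80
python3 -m pendant '[{"delta_pos":[-0.5,-0.3,0],"angular":[0,0,0],"hand":0.8},{"delta_pos":[-0.5,-0.3,0],"angular":[0,0,0],"hand":0.8},{"delta_pos":[-0.5,-0.3,0],"angular":[0,0,0],"hand":0.8},{"delta_pos":[-0.5,-0.3,0],"angular":[0,0,0],"hand":0.8},{"delta_pos":[-0.5,-0.3,0],"angular":[0,0,0],"hand":0.8},{"delta_pos":[-0.5,-0.3,0],"angular":[0,0,0],"hand":0.8},{"delta_pos":[-0.5,-0.2,0],"angular":[0,0,0],"hand":0.8},{"delta_pos":[-0.5,0,0],"angular":[0,0,0],"hand":0.8},{"delta_pos":[0,0,0],"angular":[0,0,0],"hand":0.8},{"delta_pos":[0,0,0],"angular":[0,0,0],"hand":0.8},{"delta_pos":[0,0,0],"angular":[0,0,0],"hand":0.8}]' 80
python3 look.py; python3 go.py .5673 -.2647 .014 145.6
```

```text
time_s: 18.65
ee_pos: [0.5018, -0.1482, 0.1803]
tcp_rot: [0.925, 3.002, 0.0]
force: [0.0, -1.2, 0.7]
grip_width: 0.805
gripper_force: 0.0
time_s: 19.57
ee_pos: [0.5663, -0.2652, 0.1801]
tcp_rot: [-0.93, -3.0, -0.001]
force: [0.4, -0.8, -0.1]
grip_width: 0.803
gripper_force: 0.0
top 0.046 (array([333., 257.]), 337.5, array([505.7, -28. ]), array([58.7, 40.8]), 89.6)
top 0.046 (array([426., 233.]), 337.5, array([ 567.3, -264.7]), array([40.3, 59.9]), 55.6)
top 0.054 (array([333., 257.]), 337.5, array([504.7, -27.8]), array([58.4, 40.6]), 89.6)
top 0.054 (array([426., 233.]), 337.5, array([ 566. , -263.1]), array([40. , 59.6]), 55.6)
wrist 0.054 (array([527., 345.]), 3526.5, array([ 716.5, -189.2]), array([67.5, 34.7]), 9.6)
wrist 0.054 (array([482., 297.]), 2328.0, array([ 663.1, -198.3]), array([36.6, 33.9]), 9.7)
wrist 0.054 (array([327., 233.]), 5017.0, array([ 565.8, -261.5]), array([39. , 58.6]), 55.6)
wrist 0.046 (array([528., 345.]), 3529.5, array([ 722.9, -188.3]), array([69.5, 35.4]), 9.6)
wrist 0.046 (array([483., 297.]), 2335.5, array([ 668.1, -197.6]), array([38. , 34.9]), 9.8)
wrist 0.046 (array([328., 233.]), 4953.5, array([ 567.6, -262.6]), array([40.2, 59.7]), 55.6)
t 19.8 p [ 0.5662 -0.2661  0.1802] yaw 145.5 j7 0.92 w 0.799 F [ 0.7 -0.4 -0.7] tilt [-0.01 -0.01]
rz units -0.02  shift units [-3.000e-03  6.200e-02  5.541e+00]
```

```bash
python3 -m pendant '[{"delta_pos":[0,0.06,0.6],"angular":[0,0,0],"hand":0.82},{"delta_pos":[0,0,0.7],"angular":[0,0,0],"hand":0.82},{"delta_pos":[0,0,0.7],"angular":[0,0,0],"hand":0.82},{"delta_pos":[0,0,0.7],"angular":[0,0,0],"hand":0.82},{"delta_pos":[0,0,0.7],"angular":[0,0,0],"hand":0.82},{"delta_pos":[0,0,0.7],"angular":[0,0,0],"hand":0.82},{"delta_pos":[0,0,0.7],"angular":[0,0,0],"hand":0.82},{"delta_pos":[0,0,0.5],"angular":[0,0,0],"hand":0.82},{"delta_pos":[0,0,0.2],"angular":[0,0,0],"hand":0.82},{"delta_pos":[0,0,0],"angular":[0,0,0],"hand":0.82},{"delta_pos":[0,0,0],"angular":[0,0,0],"hand":0},{"delta_pos":[0,0,0],"angular":[0,0,0],"hand":0},{"delta_pos":[0,0,0],"angular":[0,0,0],"hand":0},{"delta_pos":[0,0,0],"angular":[0,0,0],"hand":0},{"delta_pos":[0,0,0],"angular":[0,0,0],"hand":0},{"delta_pos":[0,0,0],"angular":[0,0,0],"hand":0},{"delta_pos":[0,0,0],"angular":[0,0,0],"hand":0}]' 80
python3 go.py .5673 -.2647 .014 145.6
python3 -m pendant '[{"delta_pos":[0,0,-0.4],"angular":[0,0,0],"hand":0},{"delta_pos":[0,0,-0.7],"angular":[0,0,0],"hand":0},{"delta_pos":[0,0,-0.7],"angular":[0,0,0],"hand":0},{"delta_pos":[0,0,-0.7],"angular":[0,0,0],"hand":0},{"delta_pos":[0,0,-0.7],"angular":[0,0,0],"hand":0},{"delta_pos":[0,0,0],"angular":[0,0,0.963],"hand":0},{"delta_pos":[0,0,0],"angular":[0,0,0.963],"hand":0},{"delta_pos":[0,0,0],"angular":[0,0,0.963],"hand":0},{"delta_pos":[0,0,0],"angular":[0,0,0.963],"hand":0},{"delta_pos":[0,0,0],"angular":[0,0,0.963],"hand":0},{"delta_pos":[0,0,0],"angular":[0,0,0.963],"hand":0},{"delta_pos":[0,0,0],"angular":[0,0,0.963],"hand":0},{"delta_pos":[0,0,0],"angular":[0,0,0.963],"hand":0},{"delta_pos":[0,0,0],"angular":[0,0,0.963],"hand":0},{"delta_pos":[0,0,0],"angular":[0,0,0.963],"hand":0},{"delta_pos":[0,0,0],"angular":[0,0,0.963],"hand":0},{"delta_pos":[0,0,0],"angular":[0,0,0.963],"hand":0},{"delta_pos":[0,0,0],"angular":[0,0,0.963],"hand":0},{"delta_pos":[0,0,0],"angular":[0,0,0.963],"hand":0},{"delta_pos":[0,0,0],"angular":[0,0,0.963],"hand":0}]' 80
python3 go.py .5025 -.1135 .12 87.6
```

```text
time_s: 21.18
ee_pos: [0.5688, -0.2655, 0.0167]
tcp_rot: [0.932, 2.997, -0.0]
force: [-0.6, 0.0, 6.3]
grip_width: 0.458
gripper_force: 82.1
t 21.2 p [ 0.5688 -0.2655  0.0167] yaw 145.5 j7 0.78 w 0.458 F [-0.6  0.   6.3] tilt [ 0.15 -0.05]
rz units -0.04  shift units [ 0.056 -0.006  0.091]
time_s: 22.85
ee_pos: [0.5672, -0.2651, 0.1118]
tcp_rot: [-2.269, -2.172, -0.0]
force: [-0.1, 0.3, -3.9]
grip_width: 0.454
gripper_force: 80.9
t 22.9 p [ 0.5672 -0.2651  0.1118] yaw 87.5 j7 -0.00 w 0.454 F [-0.1  0.3 -3.9] tilt [-0.    0.02]
rz units -0.02  shift units [ 4.959 -2.367 -0.273]
```

```bash
python3 -m pendant '[{"delta_pos":[0.4,-0.2,0],"angular":[0,0,0],"hand":0},{"delta_pos":[0.6,-0.3,0],"angular":[0,0,0],"hand":0},{"delta_pos":[0.6,-0.3,0],"angular":[0,0,0],"hand":0},{"delta_pos":[0.6,-0.3,0],"angular":[0,0,0],"hand":0},{"delta_pos":[0.6,-0.3,0],"angular":[0,0,0],"hand":0},{"delta_pos":[0.6,-0.3,0],"angular":[0,0,0],"hand":0},{"delta_pos":[0.6,-0.3,0],"angular":[0,0,0],"hand":0},{"delta_pos":[0.6,-0.3,0],"angular":[0,0,0],"hand":0},{"delta_pos":[0.36,-0.07,0.4],"angular":[0,0,0],"hand":0},{"delta_pos":[0,0,0.4],"angular":[0,0,0],"hand":0},{"delta_pos":[0,0,0],"angular":[0,0,0],"hand":0},{"delta_pos":[0,0,0],"angular":[0,0,0],"hand":0},{"delta_pos":[0,0,0],"angular":[0,0,0],"hand":0},{"delta_pos":[0,0,0],"angular":[0,0,0],"hand":0}]' 80
python3 - <<'E'
from m import *
from go import go
i,K,Rc,c=cam("wrist"); go(.5025,-.1135,.0246,87.6); z=state()["ee_pos"][2]
print([x for x in brass(i,K,Rc,c,z=z-.0166+.046,hi=60000,lo=3000)]); print([x for x in brass(i,K,Rc,c,z=.054,hi=60000,lo=3000)])
save("w4.png",i)
E
```

```text
time_s: 24.02
ee_pos: [0.503, -0.1144, 0.0878]
tcp_rot: [2.266, 2.174, 0.001]
force: [-0.7, -0.6, -3.6]
grip_width: 0.456
gripper_force: 81.0
t 24.1 p [ 0.503  -0.1143  0.0877] yaw 87.6 j7 -0.28 w 0.455 F [ 0.1  0.2 -3.8] tilt [ 0.06 -0.02]
rz units 0.01  shift units [ 0.026 -0.019  2.104]
[(array([323., 361.]), 22049.5, array([ 502. , -112.5]), array([60.3, 40.2]), 87.6), (array([324.,  79.]), 16466.5, array([505.4, -30.8]), array([38.1, 25.8]), 87.9)]
[(array([323., 361.]), 22049.5, array([ 500.4, -153.4]), array([93.7, 62.5]), 87.6), (array([324.,  79.]), 16466.5, array([505.7, -26.2]), array([59.2, 40.2]), 87.9)]
```

View pics/w4.png

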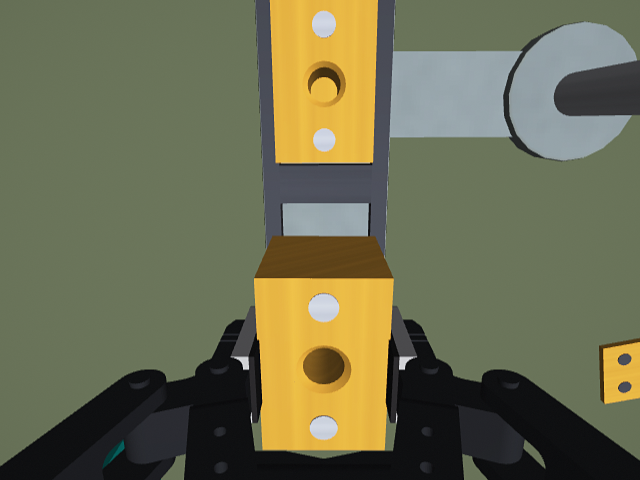

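The first padlock sits flat in the middle nest. The second is held over the right nest, aligned to within 1 mm. Lowering it now.

```bash
python3 -m pendant '[{"delta_pos":[0,0,0.4],"angular":[0,0,0],"hand":0},{"delta_pos":[0,0,0.4],"angular":[0,0,0],"hand":0},{"delta_pos":[0,0,0.3],"angular":[0,0,0],"hand":0},{"delta_pos":[0,0,0.3],"angular":[0,0,0],"hand":0},{"delta_pos":[0,0,0.2],"angular":[0,0,0],"hand":0},{"delta_pos":[0,0,0.15],"angular":[0,0,0],"hand":0},{"delta_pos":[0,0,0.1],"angular":[0,0,0],"hand":0},{"delta_pos":[0,0,0.1],"angular":[0,0,0],"hand":0},{"delta_pos":[0,0,0.1],"angular":[0,0,0],"hand":0},{"delta_pos":[0,0,0.05],"angular":[0,0,0],"hand":0},{"delta_pos":[0,0,0],"angular":[0,0,0],"hand":0}]' 80
python3 go.py .5025 -.1135 .0246 87.6
```

```text
time_s: 24.98
ee_pos: [0.5027, -0.1138, 0.0247]
tcp_rot: [2.265, 2.176, -0.0]
force: [-3.3, 0.3, 4.2]
grip_width: 0.454
gripper_force: 82.0
t 25.0 p [ 0.5027 -0.1138  0.0247] yaw 87.7 j7 -0.35 w 0.454 F [-3.3  0.3  4.2] tilt [ 0.02 -0.04]
rz units 0.02  shift units [ 0.009 -0.006  0.002]
```

```bash
python3 -m pendant '[{"delta_pos":[0,0,0],"angular":[0,0,0],"hand":0.6},{"delta_pos":[0,0,0],"angular":[0,0,0],"hand":0.8},{"delta_pos":[0,0,0],"angular":[0,0,0],"hand":0.8},{"delta_pos":[0,0,0],"angular":[0,0,0],"hand":0.8},{"delta_pos":[0,0,-0.4],"angular":[0,0,0],"hand":0.8},{"delta_pos":[0,0,-0.8],"angular":[0,0,0],"hand":0.8},{"delta_pos":[0,0,-0.8],"angular":[0,0,0],"hand":0.8},{"delta_pos":[0,0,-0.8],"angular":[0,0,0],"hand":0.8},{"delta_pos":[0,0,-0.8],"angular":[0,0,0],"hand":0.8},{"delta_pos":[0,0,-0.8],"angular":[0,0,0],"hand":0.8},{"delta_pos":[0,0,-0.8],"angular":[0,0,0],"hand":0.8},{"delta_pos":[0,0,0],"angular":[0,0,0],"hand":0.4},{"delta_pos":[0,0,0],"angular":[0,0,0],"hand":0.4},{"delta_pos":[0,0,0],"angular":[0,0,0],"hand":0.4},{"delta_pos":[0,0,0],"angular":[0,0,0],"hand":0.4},{"delta_pos":[0,0,0],"angular":[0,0,0],"hand":0.4}]' 80
cat > bore.py <<'E'
from m import *
def bores(z=.054):
    s=state(); i,K,Rc,c=cam("wrist")
    h=cv2.cvtColor(i,cv2.COLOR_RGB2HSV); m=cv2.inRange(h,(14,120,165),(26,255,255))
    m2=m
    cs,hi=cv2.findContours(m2,cv2.RETR_CCOMP,cv2.CHAIN_APPROX_NONE)
    for k,hh in zip(cs,hi[0]):
        if hh[3]>=0 and cv2.contourArea(k)>150:
            w=h[...,1][tuple(np.clip(k[:,0].mean(0).astype(int)[::-1],0,[479,639]))]
            P=ray(k[:,0],K,Rc,c,z)[:,:2]*1000; e=cv2.minAreaRect(P.astype(np.float32))
            print("px",k[:,0].mean(0).round(1),"world",np.round(e[0],1),np.round(e[1],1),"rel tcp",np.round(np.array(e[0])-1000*np.array(s["ee_pos"][:2]),1))
    for o in brass(i,K,Rc,c,z=z,lo=3000,hi=60000): print("block",o[0],o[2:], "rel",(o[2]-1000*np.array(s["ee_pos"][:2])).round(1))
    return i
if __name__=="__main__": bores()
E
python3 bore.py; python3 look.py|grep top; python3 go.py .5025 -.1135 .18 87.6
```

```text
time_s: 26.32
ee_pos: [0.5018, -0.1138, 0.1791]
tcp_rot: [-2.265, -2.175, 0.002]
force: [-0.1, 0.2, -0.4]
grip_width: 0.401
gripper_force: 0.0
px [325.  266.6] world [ 501.  -132.6] [10.7  9.4] rel tcp [ -0.8 -18.8]
px [325.6 235.8] world [ 502.2 -111.7] [13.9 12.1] rel tcp [0.4 2.1]
px [325.3 204.7] world [502.8 -90.6] [ 9.6 10.1] rel tcp [ 1.  23.1]
px [326.2 133.6] world [504.9 -46.5] [9.8 9.8] rel tcp [ 3.1 67.3]
px [327.3  93.1] world [506.4 -23.3] [ 9.4 14. ] rel tcp [ 4.6 90.4]
px [326.4  59. ] world [506.8  -4.6] [9.7 9.9] rel tcp [  5.  109.2]
block [325. 234.] (array([ 501.8, -111.3]), array([60.4, 40.2]), 87.8) rel [0.  2.5]
block [326.  95.] (array([505.9, -25.6]), array([60.2, 40.2]), 87.9) rel [ 4.1 88.2]
top 0.046 (array([333., 257.]), 337.5, array([505.7, -28. ]), array([58.7, 40.8]), 89.6)
top 0.054 (array([362., 260.]), 151.0, array([ 501.1, -103.5]), array([38.2, 37.9]), 0.1)
top 0.054 (array([333., 257.]), 337.5, array([504.7, -27.8]), array([58.4, 40.6]), 89.6)
t 26.6 p [ 0.5024 -0.1137  0.1796] yaw 87.7 j7 -0.18 w 0.399 F [ 0.1 -0.1 -0.1] tilt [-0.04  0.01]
rz units 0.02  shift units [ 0.007  0.004 -0.012]
```

```bash
python3 -m pendant '[{"delta_pos":[0.4,-0.2,-0.4],"angular":[0,0,0],"hand":0.4},{"delta_pos":[0.8,-0.22,-0.53],"angular":[0,0,0],"hand":0.4},{"delta_pos":[0.8,-0.22,0],"angular":[0,0,0],"hand":0.4},{"delta_pos":[0.8,-0.22,0],"angular":[0,0,0],"hand":0.4},{"delta_pos":[0.8,-0.22,0],"angular":[0,0,0],"hand":0.4},{"delta_pos":[0.8,-0.22,0],"angular":[0,0,0],"hand":0.4},{"delta_pos":[0.8,-0.22,0],"angular":[0,0,0],"hand":0.4},{"delta_pos":[0.8,-0.22,0],"angular":[0,0,0],"hand":0.4},{"delta_pos":[0.8,-0.22,0],"angular":[0,0,0],"hand":0.4},{"delta_pos":[0.8,-0.22,0],"angular":[0,0,0],"hand":0.4},{"delta_pos":[0.8,-0.22,0],"angular":[0,0,0],"hand":0.4},{"delta_pos":[0.8,-0.22,0],"angular":[0,0,0],"hand":0.4},{"delta_pos":[0.8,-0.22,0],"angular":[0,0,0],"hand":0.4},{"delta_pos":[0.8,-0.22,0],"angular":[0,0,0],"hand":0.4},{"delta_pos":[0.8,-0.22,0],"angular":[0,0,0],"hand":0.4},{"delta_pos":[0.4,-0.02,0],"angular":[0,0,0],"hand":0.4},{"delta_pos":[0,0,0],"angular":[0,0,0],"hand":0.4},{"delta_pos":[0,0,0],"angular":[0,0,0],"hand":0.4},{"delta_pos":[0,0,0],"angular":[0,0,0],"hand":0.4}]' 80
cat > pin.py <<'E'
from m import *
def pins(z=.081,n=None):
    s=state(); i,K,Rc,c=cam("wrist")
    h=cv2.cvtColor(i,cv2.COLOR_RGB2HSV); m=((h[...,1]<40)&(h[...,2]>150)).astype(np.uint8)*255
    for k in cv2.findContours(m,0,1)[0]:
        if 150<cv2.contourArea(k)<6000:
            (x,y),r=cv2.minEnclosingCircle(k); P=ray([x,y],K,Rc,c,z)[0,:2]*1000
            print("px",round(x,1),round(y,1),round(r,1),"area",cv2.contourArea(k),"world",P.round(1),"rel",(P-1000*np.array(s["ee_pos"][:2])).round(1))
    if n: save(n,i)
    return i
if __name__=="__main__":
    i=pins(n="w5.png")
E
python3 pin.py; python3 go.py .417 .249 .207 87.6
```

```text
time_s: 28.15
ee_pos: [0.4183, 0.2489, 0.2076]
tcp_rot: [2.266, 2.175, -0.002]
force: [-0.3, 0.0, -0.6]
grip_width: 0.402
gripper_force: 0.0
px 469.0 471.5 12.5 area 195.0 world [525.   52.7] rel [ 106.7 -196.2]
px 324.0 234.0 13.0 area 482.0 world [417.9 252.1] rel [-0.4  3.2]
px 416.5 190.5 13.7 area 526.5 world [478.1 278.5] rel [59.8 29.6]
px 277.4 141.8 14.8 area 594.5 world [391.5 312.2] rel [-26.8  63.3]
px 375.6 92.3 15.4 area 651.5 world [452.3 338.6] rel [34.  89.7]
px 592.5 26.3 49.4 area 869.5 world [577.  369.2] rel [158.6 120.3]
t 28.2 p [0.4185 0.2487 0.2076] yaw 87.6 j7 -0.96 w 0.402 F [ 0.6 -1.  -0. ] tilt [-0.02 -0.05]
rz units -0.00  shift units [ 0.009 -0.049  0.021]
```

View pics/w5.png

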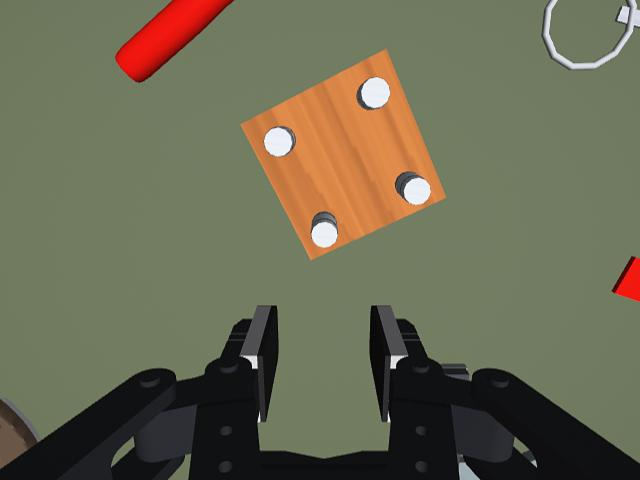

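The pins stand in the rack: the target head is at (324,234), the next at (416,190). The target lines up between the fingers along their closing line. Grasping it.

```bash
python3 -m pendant '[{"delta_pos":[0.03,0,0.6],"angular":[0,0,0],"hand":0.4},{"delta_pos":[0,0,0.7],"angular":[0,0,0],"hand":0.4},{"delta_pos":[0,0,0.7],"angular":[0,0,0],"hand":0.4},{"delta_pos":[0,0,0.7],"angular":[0,0,0],"hand":0.4},{"delta_pos":[0,0,0.7],"angular":[0,0,0],"hand":0.4},{"delta_pos":[0,0,0.6],"angular":[0,0,0],"hand":0.4},{"delta_pos":[0,0,0.6],"angular":[0,0,0],"hand":0.4},{"delta_pos":[0,0,0.4],"angular":[0,0,0],"hand":0.4},{"delta_pos":[0,0,0.25],"angular":[0,0,0],"hand":0.4},{"delta_pos":[0,0,0],"angular":[0,0,0],"hand":0.4},{"delta_pos":[0,0,0],"angular":[0,0,0],"hand":0.4},{"delta_pos":[0,0,0],"angular":[0,0,0],"hand":0},{"delta_pos":[0,0,0],"angular":[0,0,0],"hand":0},{"delta_pos":[0,0,0],"angular":[0,0,0],"hand":0},{"delta_pos":[0,0,0],"angular":[0,0,0],"hand":0},{"delta_pos":[0,0,0],"angular":[0,0,0],"hand":0},{"delta_pos":[0,0,0],"angular":[0,0,0],"hand":0}]' 60
python3 go.py .502 -.1138 .13 87.6
python3 -m pendant '[{"delta_pos":[0,0,-0.2],"angular":[0,0,0],"hand":0},{"delta_pos":[0,0,-0.5],"angular":[0,0,0],"hand":0},{"delta_pos":[0,0,-0.7],"angular":[0,0,0],"hand":0},{"delta_pos":[0,0,-0.7],"angular":[0,0,0],"hand":0},{"delta_pos":[0,0,-0.7],"angular":[0,0,0],"hand":0},{"delta_pos":[0,0,-0.4],"angular":[0,0,0],"hand":0},{"delta_pos":[0,0,0],"angular":[0,0,0],"hand":0},{"delta_pos":[0,0,0],"angular":[0,0,0],"hand":0}]' 60
python3 go.py .502 -.1138 .13 87.6
```

```text
time_s: 29.62
ee_pos: [0.4188, 0.2512, 0.0514]
tcp_rot: [2.266, 2.175, 0.003]
force: [-0.6, -0.8, 7.1]
grip_width: 0.192
gripper_force: 58.4
t 29.6 p [0.4188 0.2512 0.0514] yaw 87.7 j7 -1.17 w 0.192 F [-0.6 -0.8  7.1] tilt [0.1  0.03]
rz units 0.02  shift units [-12.037   3.284  -2.622]
time_s: 30.28
ee_pos: [0.4186, 0.2509, 0.1471]
tcp_rot: [2.266, 2.175, 0.002]
force: [0.1, -0.4, -0.9]
grip_width: 0.189
gripper_force: 58.6
t 30.3 p [0.4186 0.2509 0.1471] yaw 87.7 j7 -1.04 w 0.189 F [ 0.1 -0.4 -0.9] tilt [0.09 0.03]
rz units 0.01  shift units [-12.029   3.286   0.567]
```

```bash
python3 -m pendant '[{"delta_pos":[-0.4,0.1,0],"angular":[0,0,0],"hand":0},{"delta_pos":[-0.8,0.22,0],"angular":[0,0,0],"hand":0},{"delta_pos":[-0.8,0.22,0],"angular":[0,0,0],"hand":0},{"delta_pos":[-0.8,0.22,0],"angular":[0,0,0],"hand":0},{"delta_pos":[-0.8,0.22,0],"angular":[0,0,0],"hand":0},{"delta_pos":[-0.8,0.22,0],"angular":[0,0,0],"hand":0},{"delta_pos":[-0.8,0.22,0],"angular":[0,0,0],"hand":0},{"delta_pos":[-0.8,0.22,0],"angular":[0,0,0],"hand":0},{"delta_pos":[-0.8,0.22,0],"angular":[0,0,0],"hand":0},{"delta_pos":[-0.8,0.22,0],"angular":[0,0,0],"hand":0},{"delta_pos":[-0.8,0.22,0],"angular":[0,0,0],"hand":0},{"delta_pos":[-0.8,0.22,0],"angular":[0,0,0],"hand":0},{"delta_pos":[-0.8,0.22,0],"angular":[0,0,0],"hand":0},{"delta_pos":[-0.8,0.22,0],"angular":[0,0,0],"hand":0},{"delta_pos":[-0.8,0.22,0.4],"angular":[0,0,0],"hand":0},{"delta_pos":[-0.4,0.1,0.7],"angular":[0,0,0],"hand":0},{"delta_pos":[0,0,0],"angular":[0,0,0],"hand":0},{"delta_pos":[0,0,0],"angular":[0,0,0],"hand":0},{"delta_pos":[0,0,0],"angular":[0,0,0],"hand":0},{"delta_pos":[0,0,0],"angular":[0,0,0],"hand":0}]' 60
python3 go.py .502 -.1138 .06 87.6
python3 - <<'E'
from m import *
i,K,Rc,c=cam("wrist"); p=np.array(state()["ee_pos"])
print("foot exp",proj(p+[0,0,-.0464],K,Rc,c),"bore exp",proj([.502,-.1115,.054],K,Rc,c))
save("w6.png",cv2.resize(i[230:430,220:430],(630,600),interpolation=2))
E
```

```text
time_s: 31.95
ee_pos: [0.5021, -0.1114, 0.1139]
tcp_rot: [2.264, 2.178, 0.001]
force: [0.5, 0.9, -0.4]
grip_width: 0.19
gripper_force: 58.6
t 31.9 p [ 0.5021 -0.1114  0.1139] yaw 87.8 j7 -0.28 w 0.190 F [ 0.5  0.9 -0.4] tilt [0.03 0.02]
rz units 0.05  shift units [-0.08  -0.002  1.798]
foot exp [[325.72606316 284.27400402]] bore exp [[324.93810996 274.17036603]]
```

View pics/w6.png

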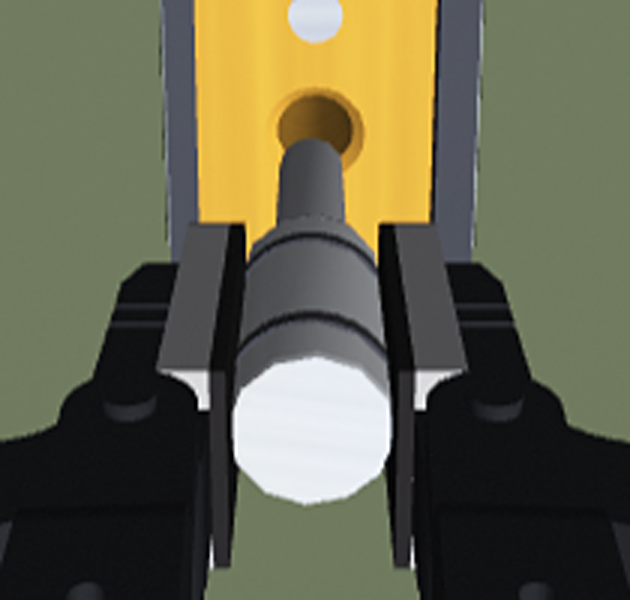

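The pin is held straight. Its foot centre is at about px (323.7,285) and the bore centre at about (326.5,273.5). Next I'll compute the offset between them.

Run:
```python
from m import *
i,K,Rc,c=cam("wrist"); p=np.array(state()["ee_pos"]); zf=p[2]-.0464
g=cv2.cvtColor(i,cv2.COLOR_RGB2HSV)
for r in (280,285,290): # shaft: low saturation run in the columns 300..350
    x=np.where(g[r,295:355,1]<70)[0]+295; print(r,x.min(),x.max(),len(x))
for r in (268,272): 
    v=g[r,295:355,2]; x=np.where(v<190)[0]+295; print("bore row",r,x.min(),x.max(),len(x))
x=g[:,316:332,2].mean(1); print([(r,int(x[r])) for r in range(254,282,2)])
f=ray([323.7,285],K,Rc,c,zf); b=ray([326.5,273.5],K,Rc,c,.054)
print(p,f,b,"move mm",(b-f)[0,:2]*1000)
for y in (276.5,): print("near edge",ray([323.7,y],K,Rc,c,zf))
```

```text
280 315 331 17
285 314 333 20
290 313 333 21
bore row 268 313 339 27
bore row 272 312 340 29
[(254, 236), (256, 236), (258, 234), (260, 195), (262, 131), (264, 107), (266, 106), (268, 104), (270, 102), (272, 103), (274, 101), (276, 92), (278, 82), (280, 80)]
[ 0.50235725 -0.11175848  0.11413785] [[ 0.50150523 -0.11213559  0.06773785]] [[ 0.50300026 -0.11139529  0.054     ]] move mm [1.49503124 0.74029103]
near edge [[ 0.50166866 -0.10778617  0.06773785]]
```

```bash
python3 -m pendant '[{"delta_pos":[0.02,0.037,0],"angular":[0,0,0],"hand":0},{"delta_pos":[0,0,0.2],"angular":[0,0,0],"hand":0},{"delta_pos":[0,0,0.15],"angular":[0,0,0],"hand":0},{"delta_pos":[0,0,0.1],"angular":[0,0,0],"hand":0},{"delta_pos":[0,0,0.1],"angular":[0,0,0],"hand":0},{"delta_pos":[0,0,0.1],"angular":[0,0,0],"hand":0},{"delta_pos":[0,0,0.1],"angular":[0,0,0],"hand":0},{"delta_pos":[0,0,0],"angular":[0,0,0],"hand":0}]' 60
python3 go.py .503 -.1135 .0604 87.6
```

```text
time_s: 32.72
ee_pos: [0.5027, -0.1123, 0.0902]
tcp_rot: [-2.266, -2.175, 0.001]
force: [0.9, -0.4, -0.6]
grip_width: 0.194
gripper_force: 58.6
t 32.7 p [ 0.5027 -0.1123  0.0902] yaw 87.7 j7 -0.31 w 0.194 F [ 0.9 -0.4 -0.6] tilt [-0.05  0.01]
rz units 0.02  shift units [-0.039  0.012  0.994]
```

```bash
python3 -m pendant '[{"delta_pos":[0,0,0.25],"angular":[0,0,0],"hand":0},{"delta_pos":[0,0,0.25],"angular":[0,0,0],"hand":0},{"delta_pos":[0,0,0.2],"angular":[0,0,0],"hand":0},{"delta_pos":[0,0,0.15],"angular":[0,0,0],"hand":0},{"delta_pos":[0,0,0.1],"angular":[0,0,0],"hand":0},{"delta_pos":[0,0,0.03],"angular":[0,0,0],"hand":0},{"delta_pos":[0,0,0],"angular":[0,0,0],"hand":0}]' 60
python3 go.py .503 -.1135 .0604 87.6
```

```text
time_s: 33.3
ee_pos: [0.503, -0.1122, 0.0612]
tcp_rot: [-2.266, -2.176, 0.0]
force: [-0.2, -0.1, 0.3]
grip_width: 0.189
gripper_force: 58.6
t 33.3 p [ 0.503  -0.1122  0.0612] yaw 87.7 j7 -0.35 w 0.189 F [-0.2 -0.1  0.3] tilt [-0.02  0.01]
rz units 0.02  shift units [-0.042  0.003  0.027]
```

```bash
python3 -m pendant '[{"delta_pos":[0,0,0.04],"angular":[0,0,0],"hand":0},{"delta_pos":[0,0,0],"angular":[0,0,0],"hand":0},{"delta_pos":[0,0,0],"angular":[0,0,0],"hand":0.4},{"delta_pos":[0,0,0],"angular":[0,0,0],"hand":0.4},{"delta_pos":[0,0,0],"angular":[0,0,0],"hand":0.4},{"delta_pos":[0,0,-0.3],"angular":[0,0,0],"hand":0.4},{"delta_pos":[0,0,-0.7],"angular":[0,0,0],"hand":0.4},{"delta_pos":[0,0,-0.8],"angular":[0,0,0],"hand":0.4},{"delta_pos":[0,0,-0.8],"angular":[0,0,0],"hand":0.4},{"delta_pos":[0,0,-0.8],"angular":[0,0,0],"hand":0.4},{"delta_pos":[0,0,-0.8],"angular":[0,0,0],"hand":0.4},{"delta_pos":[0,0,-0.4],"angular":[0,0,0],"hand":0.4},{"delta_pos":[0,0,0],"angular":[0,0,0],"hand":0.4},{"delta_pos":[0,0,0],"angular":[0,0,0],"hand":0.4}]' 60
python3 - <<'E'
import bore,pin
from go import go
bore.bores(); pin.pins(z=.09,n="w7.png"); go(.478,.277,.207,87.6)
E
```

```text
time_s: 34.47
ee_pos: [0.5034, -0.1124, 0.1993]
tcp_rot: [2.265, 2.175, 0.001]
force: [-1.4, 0.3, -0.6]
grip_width: 0.394
gripper_force: 0.0
px [322.9 241.2] world [ 502.2 -120.3] [35.4 21.3] rel tcp [-1.2 -7.9]
px [322. 201.] world [502.7 -90.7] [9.7 9.7] rel tcp [-0.7 21.7]
px [323.1 134.8] world [505.1 -46.8] [10.2  9.2] rel tcp [ 1.7 65.6]
px [322.9  65.5] world [506.8  -4.5] [ 9.8 10. ] rel tcp [  3.4 107.9]
block [322. 228.] (array([ 501.9, -111.4]), array([59.4, 40.2]), 87.7) rel [-1.5  1. ]
block [323.  98.] (array([505.8, -25.6]), array([60.2, 40. ]), 87.9) rel [ 2.4 86.8]
px 324.3 248.4 16.6 area 617.0 world [ 502.4 -113.5] rel [-0.4 -1.1]
px 408.7 106.1 53.0 area 4320.5 world [553.2 -31.7] rel [50.4 80.7]
px 488.5 103.6 46.4 area 4163.0 world [598.1 -32.1] rel [95.3 80.3]
px 325.0 12.5 34.4 area 1600.0 world [507.9  17.3] rel [  5.1 129.7]
t 34.6 p [ 0.5025 -0.1124  0.1978] yaw 87.7 j7 -0.20 w 0.397 F [-0.1 -0.8  0.7] tilt [-0.06 -0.  ]
rz units 0.02  shift units [12.934 -1.36  -0.306]
```

```bash
python3 -m pendant '[{"delta_pos":[0.4,-0.05,-0.3],"angular":[0,0,0],"hand":0.4},{"delta_pos":[0.8,-0.09,0],"angular":[0,0,0],"hand":0.4},{"delta_pos":[0.8,-0.09,0],"angular":[0,0,0],"hand":0.4},{"delta_pos":[0.8,-0.09,0],"angular":[0,0,0],"hand":0.4},{"delta_pos":[0.8,-0.09,0],"angular":[0,0,0],"hand":0.4},{"delta_pos":[0.8,-0.09,0],"angular":[0,0,0],"hand":0.4},{"delta_pos":[0.8,-0.09,0],"angular":[0,0,0],"hand":0.4},{"delta_pos":[0.8,-0.09,0],"angular":[0,0,0],"hand":0.4},{"delta_pos":[0.8,-0.09,0],"angular":[0,0,0],"hand":0.4},{"delta_pos":[0.8,-0.09,0],"angular":[0,0,0],"hand":0.4},{"delta_pos":[0.8,-0.09,0],"angular":[0,0,0],"hand":0.4},{"delta_pos":[0.8,-0.09,0],"angular":[0,0,0],"hand":0.4},{"delta_pos":[0.8,-0.09,0],"angular":[0,0,0],"hand":0.4},{"delta_pos":[0.8,-0.09,0],"angular":[0,0,0],"hand":0.4},{"delta_pos":[0.8,-0.09,0],"angular":[0,0,0],"hand":0.4},{"delta_pos":[0.8,-0.09,0],"angular":[0,0,0],"hand":0.4},{"delta_pos":[0.5,-0.05,0],"angular":[0,0,0],"hand":0.4},{"delta_pos":[0,0,0],"angular":[0,0,0],"hand":0.4},{"delta_pos":[0,0,0],"angular":[0,0,0],"hand":0.4},{"delta_pos":[0,0,0],"angular":[0,0,0],"hand":0.4}]' 60
python3 pin.py; python3 go.py .478 .277 .05 87.6
python3 - <<'E'
from m import *
i,K,Rc,c=cam("scene"); save("s8.png",cv2.resize(i[170:330,220:480],(780,480),interpolation=2))
for o in brass(*cam("top"),z=.054): print(o)
E
```

```text
time_s: 36.23
ee_pos: [0.4749, 0.2757, 0.207]
tcp_rot: [2.266, 2.176, -0.002]
force: [-0.1, -1.0, 0.1]
grip_width: 0.403
gripper_force: 0.0
px 367.5 432.5 28.3 area 1440.0 world [501.5 120.6] rel [  26.7 -155.1]
px 330.1 234.7 13.2 area 482.5 world [478.4 278.4] rel [3.5 2.8]
px 192.2 188.2 14.2 area 547.5 world [391.7 312.5] rel [-83.1  36.8]
px 284.1 142.3 14.6 area 595.5 world [452.1 338.6] rel [-22.8  62.9]
px 170.2 11.7 19.6 area 258.5 world [392.3 413. ] rel [-82.6 137.3]
t 36.3 p [0.4752 0.2752 0.2071] yaw 87.6 j7 -0.98 w 0.397 F [ 0.4  0.3 -1.4] tilt [-0.03 -0.06]
rz units 0.01  shift units [0.068 0.094 5.235]
(array([ 61., 267.]), 485.0, array([486.6, 656.5]), array([ 53.2, 179.3]), 0.1)
(array([367., 258.]), 336.5, array([ 501.1, -114. ]), array([38.2, 58.8]), 0.1)
(array([333., 257.]), 338.5, array([504.8, -27.8]), array([58.4, 40.7]), 89.6)
(array([393., 177.]), 572.0, array([ 718.5, -182.5]), array([121.2,  39.7]), 9.0)
(array([216., 118.]), 656.5, array([873.6, 281.6]), array([77.8, 79.4]), 0.2)
(array([  5., 131.]), 715.0, array([829.6, 829.1]), array([258.4,  40.5]), 1.9)
```

View pics/s8.png

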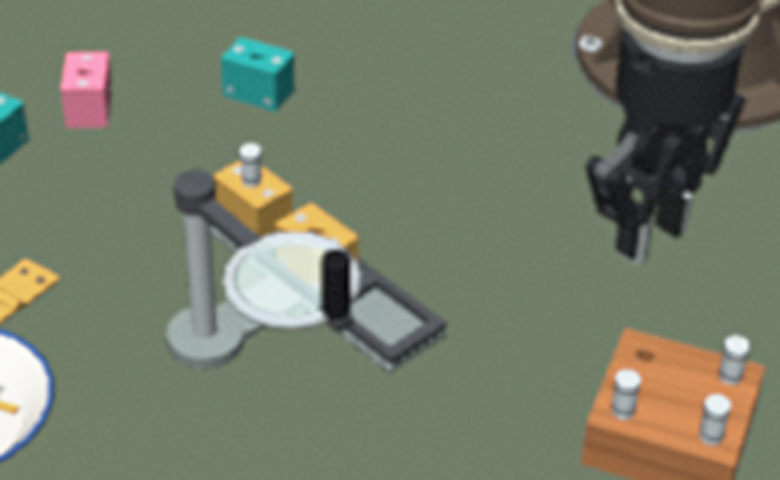

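Pin 1 is home in the right-nest padlock, and both padlocks sit in the stand. The magnifier arm only looks as if it crosses the stand because of the viewing angle. Now grasping pin 2.

```bash
python3 -m pendant '[{"delta_pos":[0.05,0.1,0.6],"angular":[0,0,0],"hand":0.4},{"delta_pos":[0,0,0.7],"angular":[0,0,0],"hand":0.4},{"delta_pos":[0,0,0.7],"angular":[0,0,0],"hand":0.4},{"delta_pos":[0,0,0.7],"angular":[0,0,0],"hand":0.4},{"delta_pos":[0,0,0.7],"angular":[0,0,0],"hand":0.4},{"delta_pos":[0,0,0.6],"angular":[0,0,0],"hand":0.4},{"delta_pos":[0,0,0.6],"angular":[0,0,0],"hand":0.4},{"delta_pos":[0,0,0.4],"angular":[0,0,0],"hand":0.4},{"delta_pos":[0,0,0.2],"angular":[0,0,0],"hand":0.4},{"delta_pos":[0,0,0],"angular":[0,0,0],"hand":0.4},{"delta_pos":[0,0,0],"angular":[0,0,0],"hand":0.4},{"delta_pos":[0,0,0],"angular":[0,0,0],"hand":0},{"delta_pos":[0,0,0],"angular":[0,0,0],"hand":0},{"delta_pos":[0,0,0],"angular":[0,0,0],"hand":0},{"delta_pos":[0,0,0],"angular":[0,0,0],"hand":0},{"delta_pos":[0,0,0],"angular":[0,0,0],"hand":0},{"delta_pos":[0,0,0],"angular":[0,0,0],"hand":0}]' 60
python3 -m pendant '[{"delta_pos":[0,0,-0.2],"angular":[0,0,0],"hand":0},{"delta_pos":[0,0,-0.5],"angular":[0,0,0],"hand":0},{"delta_pos":[0,0,-0.7],"angular":[0,0,0],"hand":0},{"delta_pos":[0,0,-0.7],"angular":[0,0,0],"hand":0},{"delta_pos":[0,0,-0.7],"angular":[0,0,0],"hand":0},{"delta_pos":[0,0,-0.4],"angular":[0,0,0],"hand":0},{"delta_pos":[0,0,0],"angular":[0,0,0],"hand":0},{"delta_pos":[0,0,0],"angular":[0,0,0],"hand":0}]' 60
python3 go.py .5065 -.0265 .1139 87.6
```

```text
time_s: 37.8
ee_pos: [0.4789, 0.278, 0.0525]
tcp_rot: [2.266, 2.176, 0.003]
force: [-0.9, -1.7, 7.4]
grip_width: 0.192
gripper_force: 58.4
time_s: 38.47
ee_pos: [0.4787, 0.2774, 0.1476]
tcp_rot: [2.266, 2.175, 0.002]
force: [-0.4, 0.1, -0.1]
grip_width: 0.187
gripper_force: 58.7
t 38.5 p [0.4787 0.2774 0.1476] yaw 87.7 j7 -1.04 w 0.187 F [-0.4  0.1 -0.1] tilt [0.07 0.01]
rz units 0.01  shift units [-10.083   1.349   1.122]
```

```bash
python3 -m pendant '[{"delta_pos":[-0.4,0.05,0],"angular":[0,0,0],"hand":0},{"delta_pos":[-0.8,0.11,0],"angular":[0,0,0],"hand":0},{"delta_pos":[-0.8,0.11,0],"angular":[0,0,0],"hand":0},{"delta_pos":[-0.8,0.11,0],"angular":[0,0,0],"hand":0},{"delta_pos":[-0.8,0.11,0],"angular":[0,0,0],"hand":0},{"delta_pos":[-0.8,0.11,0],"angular":[0,0,0],"hand":0},{"delta_pos":[-0.8,0.11,0],"angular":[0,0,0],"hand":0},{"delta_pos":[-0.8,0.11,0],"angular":[0,0,0],"hand":0},{"delta_pos":[-0.8,0.11,0],"angular":[0,0,0],"hand":0},{"delta_pos":[-0.8,0.11,0],"angular":[0,0,0],"hand":0},{"delta_pos":[-0.8,0.11,0],"angular":[0,0,0],"hand":0},{"delta_pos":[-0.8,0.11,0],"angular":[0,0,0],"hand":0},{"delta_pos":[-0.8,0.09,0.4],"angular":[0,0,0],"hand":0},{"delta_pos":[-0.08,0,0.7],"angular":[0,0,0],"hand":0},{"delta_pos":[0,0,0],"angular":[0,0,0],"hand":0},{"delta_pos":[0,0,0],"angular":[0,0,0],"hand":0},{"delta_pos":[0,0,0],"angular":[0,0,0],"hand":0},{"delta_pos":[0,0,0],"angular":[0,0,0],"hand":0}]' 60
python3 go.py .5065 -.0265 .06 87.6
python3 - <<'E'
from m import *
i,K,Rc,c=cam("wrist"); p=np.array(state()["ee_pos"]); zf=p[2]-.0475
g=cv2.cvtColor(i,cv2.COLOR_RGB2HSV)
for r in (280,285,290):
    x=np.where(g[r,295:355,1]<70)[0]+295; print(r,x.min(),x.max(),len(x))
for r in (266,268,270,272): 
    v=g[r,295:355,2]; x=np.where(v<190)[0]+295; print("bore row",r,x.min(),x.max(),len(x))
x=g[:,316:332,2].mean(1); print([(r,int(x[r])) for r in range(250,284,2)])
f=proj(p+[0,0,-.0475],K,Rc,c); print("foot exp",f,"p",p)
for col,row in((326,273),): print(ray([col,row],K,Rc,c,.054))
save("w9.png",cv2.resize(i[230:430,220:430],(630,600),interpolation=2))
E
```

```text
time_s: 39.97
ee_pos: [0.5068, -0.0252, 0.115]
tcp_rot: [2.264, 2.178, 0.001]
force: [1.5, -0.0, -0.7]
grip_width: 0.191
gripper_force: 58.7
t 40.0 p [ 0.5068 -0.0252  0.115 ] yaw 87.8 j7 -0.49 w 0.191 F [ 1.5 -0.  -0.7] tilt [0.04 0.03]
rz units 0.04  shift units [-0.045 -0.01   1.833]
280 316 331 16
285 314 333 20
290 314 334 21
bore row 266 314 336 23
bore row 268 313 338 26
bore row 270 312 339 28
bore row 272 311 339 29
[(250, 238), (252, 238), (254, 238), (256, 238), (258, 239), (260, 207), (262, 150), (264, 108), (266, 105), (268, 104), (270, 102), (272, 102), (274, 101), (276, 95), (278, 86), (280, 81), (282, 82)]
foot exp [[325.58473494 283.17321432]] p [ 0.50694117 -0.02524486  0.11509229]
[[ 0.50725207 -0.02504191  0.054     ]]
```

View pics/w9.png

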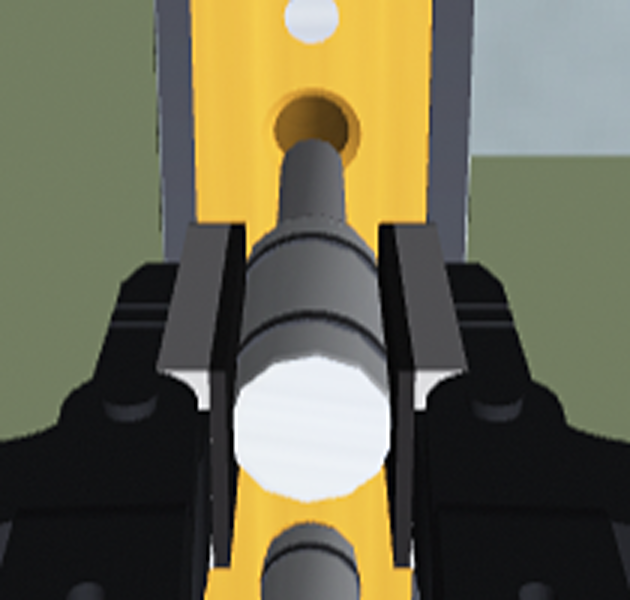

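The picture matches the last one, with the bore centre at px (325.4,273) and the foot at (323.7,285). I'll apply a slightly smaller correction and insert.

```bash
python3 -m pendant '[{"delta_pos":[0.02,0.027,0],"angular":[0,0,0],"hand":0},{"delta_pos":[0,0,0.2],"angular":[0,0,0],"hand":0},{"delta_pos":[0,0,0.15],"angular":[0,0,0],"hand":0},{"delta_pos":[0,0,0.1],"angular":[0,0,0],"hand":0},{"delta_pos":[0,0,0.1],"angular":[0,0,0],"hand":0},{"delta_pos":[0,0,0.1],"angular":[0,0,0],"hand":0},{"delta_pos":[0,0,0.1],"angular":[0,0,0],"hand":0},{"delta_pos":[0,0,0],"angular":[0,0,0],"hand":0}]' 60
python3 go.py .5065 -.0265 .0615 87.6
```

```text
time_s: 40.68
ee_pos: [0.507, -0.0258, 0.0911]
tcp_rot: [-2.266, -2.175, 0.001]
force: [-0.1, -0.6, -0.4]
grip_width: 0.186
gripper_force: 58.7
t 40.7 p [ 0.507  -0.0258  0.0911] yaw 87.7 j7 -0.52 w 0.186 F [-0.1 -0.6 -0.4] tilt [-0.06  0.  ]
rz units 0.02  shift units [-0.025 -0.015  0.987]
```

```bash
python3 -m pendant '[{"delta_pos":[0,0,0.25],"angular":[0,0,0],"hand":0},{"delta_pos":[0,0,0.25],"angular":[0,0,0],"hand":0},{"delta_pos":[0,0,0.2],"angular":[0,0,0],"hand":0},{"delta_pos":[0,0,0.15],"angular":[0,0,0],"hand":0},{"delta_pos":[0,0,0.1],"angular":[0,0,0],"hand":0},{"delta_pos":[0,0,0.04],"angular":[0,0,0],"hand":0},{"delta_pos":[0,0,0],"angular":[0,0,0],"hand":0}]' 60
python3 go.py .5065 -.0265 .0615 87.6
python3 -m pendant '[{"delta_pos":[0,0,0.03],"angular":[0,0,0],"hand":0},{"delta_pos":[0,0,0],"angular":[0,0,0],"hand":0.4},{"delta_pos":[0,0,0],"angular":[0,0,0],"hand":0.4},{"delta_pos":[0,0,0],"angular":[0,0,0],"hand":0.4},{"delta_pos":[0,0,-0.3],"angular":[0,0,0],"hand":0.4},{"delta_pos":[0,0,-0.7],"angular":[0,0,0],"hand":0.4},{"delta_pos":[0,0,-0.8],"angular":[0,0,0],"hand":0.4},{"delta_pos":[0,0,-0.8],"angular":[0,0,0],"hand":0.4},{"delta_pos":[0,0,-0.8],"angular":[0,0,0],"hand":0.4},{"delta_pos":[0,0,-0.8],"angular":[0,0,0],"hand":0.4},{"delta_pos":[0,0,-0.8],"angular":[0,0,0],"hand":0.4},{"delta_pos":[0,0,-0.8],"angular":[0,0,0],"hand":0.4},{"delta_pos":[0,0,-0.7],"angular":[0,0,0],"hand":0.4},{"delta_pos":[0,0,-0.5],"angular":[0,0,0],"hand":0.4},{"delta_pos":[0,0,0],"angular":[0,0,0],"hand":0.4}]' 60
python3 - <<'E'
from m import *
from go import go
i,K,Rc,c=cam("scene"); t,*_=cam("top"); save("s10.png",np.hstack([cv2.resize(i[170:290,240:400],(560,420),interpolation=2),np.zeros((420,4,3),np.uint8)])); go(.637,.131,.27,0)
a=1.55-.042+0
for o in brass(*cam("top"),z=.054): print(o[2:])
E
```

```text
time_s: 41.27
ee_pos: [0.5073, -0.0257, 0.0619]
tcp_rot: [-2.266, -2.176, 0.0]
force: [-0.5, 0.3, -0.1]
grip_width: 0.191
gripper_force: 59.2
t 41.3 p [ 0.5073 -0.0257  0.0619] yaw 87.7 j7 -0.55 w 0.191 F [-0.5  0.3 -0.1] tilt [-0.02 -0.  ]
rz units 0.02  shift units [-0.029 -0.024  0.013]
time_s: 42.52
ee_pos: [0.5088, -0.0251, 0.2751]
tcp_rot: [2.263, 2.174, 0.006]
force: [0.0, -0.3, 0.9]
grip_width: 0.399
gripper_force: 0.0
t 42.6 p [ 0.5074 -0.0257  0.2718] yaw 87.7 j7 -0.33 w 0.401 F [-0.7  0.6 -0.2] tilt [ 0.07 -0.02]
rz units 21.92  shift units [ 4.319 -5.222  0.053]
(array([486.6, 656.5]), array([ 53.2, 179.3]), 0.1)
(array([ 718.5, -182.5]), array([121.2,  39.7]), 9.0)
(array([873.6, 281.6]), array([77.8, 79.4]), 0.2)
(array([829.6, 829.4]), array([258.4,  40.5]), 1.8)
```

View pics/s10.png

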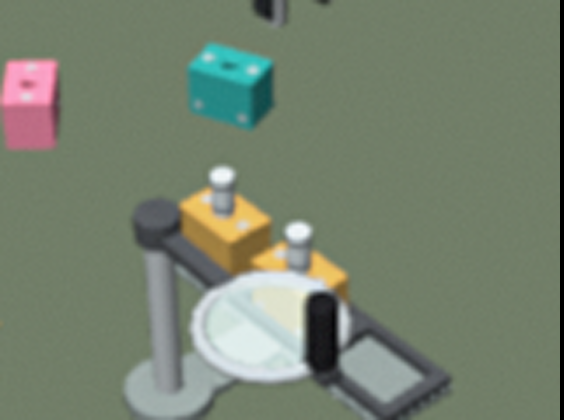

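Both pins are home, each head resting on its padlock. Now back to the knob at about (0.636, 0.131).

```bash
python3 -m pendant '[{"delta_pos":[0,0,0],"angular":[0,0,1],"hand":0.7},{"delta_pos":[0,0,0],"angular":[0,0,1],"hand":0.7},{"delta_pos":[0,0,0],"angular":[0,0,1],"hand":0.7},{"delta_pos":[0,0,0],"angular":[0,0,1],"hand":0.7},{"delta_pos":[0,0,0],"angular":[0,0,1],"hand":0.7},{"delta_pos":[0,0,0],"angular":[0,0,1],"hand":0.7},{"delta_pos":[0,0,0],"angular":[0,0,1],"hand":0.7},{"delta_pos":[0,0,0],"angular":[0,0,1],"hand":0.7},{"delta_pos":[0,0,0],"angular":[0,0,1],"hand":0.7},{"delta_pos":[0,0,0],"angular":[0,0,1],"hand":0.7},{"delta_pos":[0,0,0],"angular":[0,0,1],"hand":0.7},{"delta_pos":[0,0,0],"angular":[0,0,1],"hand":0.7},{"delta_pos":[0,0,0],"angular":[0,0,1],"hand":0.7},{"delta_pos":[0,0,0],"angular":[0,0,1],"hand":0.7},{"delta_pos":[0,0,0],"angular":[0,0,1],"hand":0.7},{"delta_pos":[0,0,0],"angular":[0,0,1],"hand":0.7},{"delta_pos":[0,0,0],"angular":[0,0,1],"hand":0.7},{"delta_pos":[0,0,0],"angular":[0,0,1],"hand":0.7},{"delta_pos":[0,0,0],"angular":[0,0,1],"hand":0.7},{"delta_pos":[0,0,0],"angular":[0,0,1],"hand":0.7}]' 25
python3 -m pendant '[{"delta_pos":[0,0,0],"angular":[0,0,1],"hand":0.7},{"delta_pos":[0,0,0],"angular":[0,0,0.9],"hand":0.7},{"delta_pos":[0.4,-0.5,0],"angular":[0,0,0],"hand":0.7},{"delta_pos":[0.5,-0.6,0],"angular":[0,0,0],"hand":0.7},{"delta_pos":[0.5,-0.6,0],"angular":[0,0,0],"hand":0.7},{"delta_pos":[0.5,-0.6,0],"angular":[0,0,0],"hand":0.7},{"delta_pos":[0.5,-0.6,0],"angular":[0,0,0],"hand":0.7},{"delta_pos":[0.5,-0.6,0],"angular":[0,0,0],"hand":0.7},{"delta_pos":[0.5,-0.6,0],"angular":[0,0,0],"hand":0.7},{"delta_pos":[0.5,-0.6,0],"angular":[0,0,0],"hand":0.7},{"delta_pos":[0.4,-0.5,0],"angular":[0,0,0],"hand":0.7},{"delta_pos":[0,0,0],"angular":[0,0,0],"hand":0.7},{"delta_pos":[0,0,0],"angular":[0,0,0],"hand":0.7},{"delta_pos":[0,0,0],"angular":[0,0,0],"hand":0.7}]' 25
python3 - <<'E'
from m import *
from go import go
go(.636,.131,.174,0)
i,K,Rc,c=cam("wrist"); m=cv2.inRange(i,(0,0,0),(60,60,60))
m[330:]=0
for k in cv2.findContours(m,0,1)[0]:
    if cv2.contourArea(k)>600: 
        (x,y),r=cv2.minEnclosingCircle(k); print(cv2.boundingRect(k),ray([x,y],K,Rc,c,.209))
print("exp",proj([.636,.131,.209],K,Rc,c)); save("w11.png",i)
E
```

```text
time_s: 44.33
ee_pos: [0.5066, -0.0258, 0.2699]
tcp_rot: [-3.135, -0.205, 0.004]
force: [-0.1, -0.3, -0.2]
grip_width: 0.702
gripper_force: 0.0
time_s: 45.5
ee_pos: [0.6355, 0.1298, 0.2701]
tcp_rot: [3.141, 0.002, -0.003]
force: [-0.2, 0.2, 1.0]
grip_width: 0.701
gripper_force: 0.0
t 45.5 p [0.6355 0.1298 0.2701] yaw 0.1 j7 -2.05 w 0.701 F [-0.2  0.2  1. ] tilt [-0.12 -0.06]
rz units 0.02  shift units [ 0.022 -0.044  3.202]
(291, 219, 42, 61) [[0.64629706 0.13821222 0.209     ]]
(472, 209, 132, 75) [[0.65333969 0.02436126 0.209     ]]
exp [[323.7663569  267.80547376]]
```

View pics/w11.png

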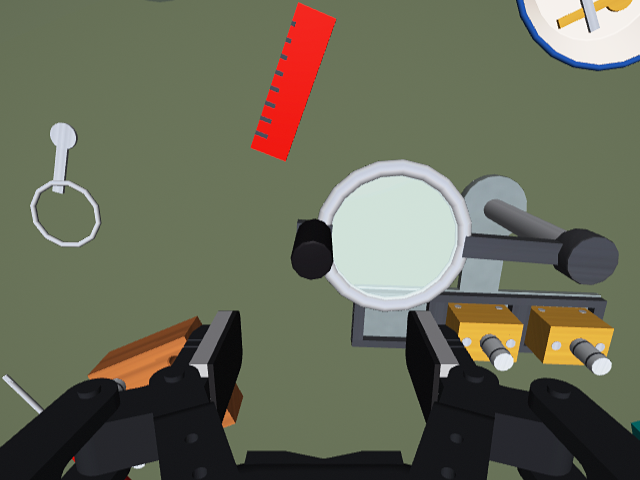

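Knob top is at about px (313,262), which puts it near (0.6385, 0.136). The pinned padlocks stand at (490,345) and (575,345), and the lens is clear to the left.

```bash
python3 -m pendant '[{"delta_pos":[0.1,-0.2,0],"angular":[0,0,0],"hand":0.7},{"delta_pos":[0,0,0.6],"angular":[0,0,0],"hand":0.7},{"delta_pos":[0,0,0.7],"angular":[0,0,0],"hand":0.7},{"delta_pos":[0,0,0.7],"angular":[0,0,0],"hand":0.7},{"delta_pos":[0,0,0.7],"angular":[0,0,0],"hand":0.7},{"delta_pos":[0,0,0.45],"angular":[0,0,0],"hand":0.7},{"delta_pos":[0,0,0],"angular":[0,0,0],"hand":0.7},{"delta_pos":[0,0,0],"angular":[0,0,0],"hand":0},{"delta_pos":[0,0,0],"angular":[0,0,0],"hand":0},{"delta_pos":[0,0,0],"angular":[0,0,0],"hand":0},{"delta_pos":[0,0,0],"angular":[0,0,0],"hand":0},{"delta_pos":[0,0,0],"angular":[0,0,0],"hand":0},{"delta_pos":[0,0,0],"angular":[0,0,0],"hand":0},{"delta_pos":[0,0,0],"angular":[0,0,0],"hand":0}]' 25
python3 go.py .6385 .136 .174 0
python3 -m pendant '[{"delta_pos":[-0.39,-0.02,0],"angular":[0,0,-1],"hand":0},{"delta_pos":[-0.39,-0.02,0],"angular":[0,0,-1],"hand":0},{"delta_pos":[-0.39,-0.02,0],"angular":[0,0,-1],"hand":0},{"delta_pos":[-0.39,-0.02,0],"angular":[0,0,-1],"hand":0},{"delta_pos":[-0.39,-0.02,0],"angular":[0,0,-1],"hand":0},{"delta_pos":[-0.39,-0.02,0],"angular":[0,0,-1],"hand":0},{"delta_pos":[-0.39,-0.02,0],"angular":[0,0,-1],"hand":0},{"delta_pos":[-0.39,-0.02,0],"angular":[0,0,-1],"hand":0},{"delta_pos":[-0.39,-0.02,0],"angular":[0,0,-1],"hand":0},{"delta_pos":[-0.39,-0.02,0],"angular":[0,0,-1],"hand":0}]'
python3 go.py .4565 -.0275 .174 87.6
```

```text
time_s: 46.72
ee_pos: [0.6401, 0.1358, 0.1783]
tcp_rot: [3.141, 0.001, 0.004]
force: [-1.9, -4.2, 6.5]
grip_width: 0.25
gripper_force: 26.4
t 46.7 p [0.6401 0.1358 0.1783] yaw 0.0 j7 -2.10 w 0.250 F [-1.9 -4.2  6.5] tilt [ 0.15 -0.03]
rz units 0.01  shift units [-0.054 -0.006  0.145]
time_s: 47.55
ee_pos: [0.5295, 0.1053, 0.1783]
tcp_rot: [2.948, 1.078, 0.005]
force: [2.7, -5.6, 6.4]
grip_width: 0.251
gripper_force: 26.7
t 47.5 p [0.5295 0.1053 0.1783] yaw 40.2 j7 -1.48 w 0.251 F [ 2.7 -5.6  6.4] tilt [ 0.21 -0.06]
rz units -11.86  shift units [-4.527 -2.247  0.125]
```

```bash
python3 -m pendant '[{"delta_pos":[-0.39,-0.02,0],"angular":[0,0,-1],"hand":0},{"delta_pos":[-0.39,-0.02,0],"angular":[0,0,-1],"hand":0},{"delta_pos":[-0.39,-0.02,0],"angular":[0,0,-1],"hand":0},{"delta_pos":[-0.39,-0.02,0],"angular":[0,0,-1],"hand":0},{"delta_pos":[-0.39,-0.02,0],"angular":[0,0,-1],"hand":0},{"delta_pos":[-0.39,-0.02,0],"angular":[0,0,-1],"hand":0},{"delta_pos":[-0.39,-0.02,0],"angular":[0,0,-1],"hand":0},{"delta_pos":[-0.39,-0.02,0],"angular":[0,0,-1],"hand":0},{"delta_pos":[-0.39,-0.02,0],"angular":[0,0,-1],"hand":0},{"delta_pos":[-0.39,-0.02,0],"angular":[0,0,-1],"hand":0},{"delta_pos":[-0.39,-0.02,0],"angular":[0,0,-1],"hand":0},{"delta_pos":[-0.39,-0.02,0],"angular":[0,0,-1],"hand":0},{"delta_pos":[0,0,0],"angular":[0,0,0],"hand":0}]'
python3 go.py .4565 -.0275 .174 87.6
```

```text
time_s: 48.63
ee_pos: [0.4588, -0.0128, 0.1782]
tcp_rot: [2.255, 2.184, -0.0]
force: [-4.9, -1.0, 12.2]
grip_width: 0.248
gripper_force: 27.1
t 48.6 p [ 0.4588 -0.0128  0.1782] yaw 88.2 j7 -0.49 w 0.248 F [-4.9 -1.  12.2] tilt [ 0.08 -0.1 ]
rz units 0.14  shift units [-0.493 -0.056  0.14 ]
```

```bash
python3 -m pendant '[{"delta_pos":[-0.2,0,0],"angular":[0,0,0],"hand":0},{"delta_pos":[-0.15,0,0],"angular":[0,0,0],"hand":0},{"delta_pos":[-0.1,0,0],"angular":[0,0,0],"hand":0},{"delta_pos":[0,0,0],"angular":[0,0,0],"hand":0}]'
python3 -m pendant '[{"delta_pos":[-0.06,0,0],"angular":[0,0,0],"hand":0},{"delta_pos":[0,0,0],"angular":[0,0,0],"hand":0}]'
python3 -m pendant '[{"delta_pos":[-0.06,0,0],"angular":[0,0,0],"hand":0},{"delta_pos":[0,0,0],"angular":[0,0,0],"hand":0}]'
```

```text
time_s: 48.97
ee_pos: [0.4577, -0.0239, 0.178]
tcp_rot: [2.258, 2.184, -0.0]
force: [-7.2, 1.7, 13.2]
grip_width: 0.249
gripper_force: 27.4
time_s: 49.13
ee_pos: [0.4576, -0.0251, 0.1781]
tcp_rot: [2.257, 2.185, 0.0]
force: [-7.0, 1.6, 14.3]
grip_width: 0.249
gripper_force: 27.4
time_s: 49.3
ee_pos: [0.4575, -0.027, 0.1781]
tcp_rot: [2.257, 2.185, -0.0]
force: [-7.0, 1.8, 15.4]
grip_width: 0.25
gripper_force: 27.5
```

```bash
python3 -m pendant '[{"delta_pos":[-0.06,0,0],"angular":[0,0,0],"hand":0},{"delta_pos":[0,0,0],"angular":[0,0,0],"hand":0}]'
python3 -m pendant '[{"delta_pos":[-0.06,0,0],"angular":[0,0,0],"hand":0},{"delta_pos":[0,0,0],"angular":[0,0,0],"hand":0}]'
python3 - <<'E'
from m import *
i,K,Rc,c=cam("top"); P=ray
h=cv2.cvtColor(i,cv2.COLOR_RGB2HSV)
save("t12.png",cv2.resize(i[190:290,270:400],(780,600),interpolation=2))
E
```

```text
time_s: 49.47
ee_pos: [0.4574, -0.0288, 0.178]
tcp_rot: [2.257, 2.185, -0.0]
force: [-8.1, 0.9, 15.0]
grip_width: 0.248
gripper_force: 27.5
time_s: 49.63
ee_pos: [0.4574, -0.0291, 0.1781]
tcp_rot: [-2.256, -2.186, -0.002]
force: [-7.3, 6.6, 13.6]
grip_width: 0.252
gripper_force: 27.2
```

The force along y rises at y = -0.029, so the stop (0 rad) is reached. Releasing, lifting clear, and checking.

```bash
python3 -m pendant '[{"delta_pos":[0,0,0],"angular":[0,0,0],"hand":0.3},{"delta_pos":[0,0,0],"angular":[0,0,0],"hand":0.7},{"delta_pos":[0,0,0],"angular":[0,0,0],"hand":0.7},{"delta_pos":[0,0,0],"angular":[0,0,0],"hand":0.7},{"delta_pos":[0,0,-0.3],"angular":[0,0,0],"hand":0.7},{"delta_pos":[0,0,-0.7],"angular":[0,0,0],"hand":0.7},{"delta_pos":[0,0,-0.7],"angular":[0,0,0],"hand":0.7},{"delta_pos":[0,0,-0.7],"angular":[0,0,0],"hand":0.7},{"delta_pos":[0,0,-0.7],"angular":[0,0,0],"hand":0.7},{"delta_pos":[0.5,-0.5,0],"angular":[0,0,0],"hand":0.7},{"delta_pos":[0.7,-0.7,0],"angular":[0,0,0],"hand":0.7},{"delta_pos":[0.7,-0.5,0],"angular":[0,0,0],"hand":0.7},{"delta_pos":[0.7,0,0],"angular":[0,0,0],"hand":0.7},{"delta_pos":[0.7,0,0],"angular":[0,0,0],"hand":0.7},{"delta_pos":[0.7,0,0],"angular":[0,0,0],"hand":0.7},{"delta_pos":[0.7,0,0],"angular":[0,0,0],"hand":0.7},{"delta_pos":[0.5,0,0],"angular":[0,0,0],"hand":0.7},{"delta_pos":[0,0,0],"angular":[0,0,0],"hand":0.7},{"delta_pos":[0,0,0],"angular":[0,0,0],"hand":0.7}]'
python3 - <<'E'
from m import *
i,K,Rc,c=cam("top"); s,*_=cam("scene"); w,*_=cam("wrist")
save("f.png",np.hstack([cv2.resize(i[180:300,270:430],(400,400),interpolation=2),cv2.resize(s[170:300,230:390],(400,400),interpolation=2)]))
h=cv2.cvtColor(i,cv2.COLOR_RGB2HSV); m=cv2.inRange(h,(0,0,0),(180,255,45)); m[:255]=0;m[285:]=0;m[:,:315]=0;m[:,350:]=0
for k in cv2.findContours(m,0,1)[0]:
    (x,y),r=cv2.minEnclosingCircle(k)
    if r>2: print("knob",x,y,r,ray([x,y],K,Rc,c,.209).round(4))
E
```

```text
time_s: 51.27
ee_pos: [0.4118, 0.1268, 0.2701]
tcp_rot: [-2.256, -2.186, -0.0]
force: [0.2, -1.5, 0.5]
grip_width: 0.701
gripper_force: 0.0
knob 334.875 272.5 4.155292510986328 [[ 0.4504 -0.0259  0.209 ]]
```

View pics/f.png

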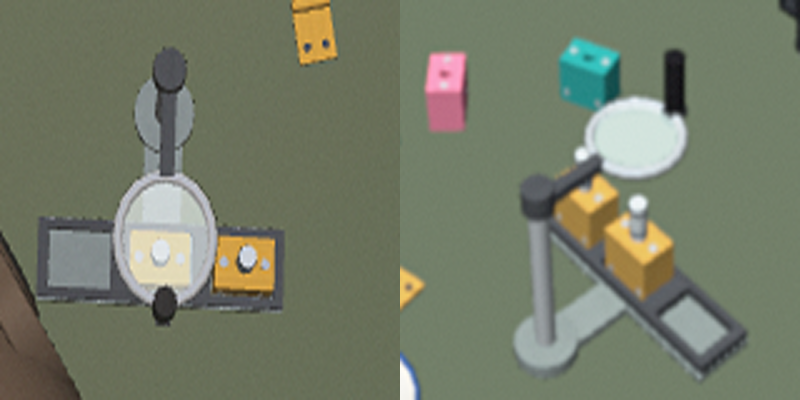

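The lens is over the middle nest, the arm is at its stop, and both pinned padlocks are seated. No other brass body is visible in the images. Handing in.

```bash
python3 -c "
from station import hand_in; print(hand_in())"
```

```text
the job is handed in; nothing more can be done
None
```

The job is handed in: both brass padlocks are seated bore up in the middle and right nests, each with a gauge pin home, and the magnifier is back at its stop over the middle nest. I saw only two brass bodies, no verdict came back, and I touched nothing else on the counter.

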